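# Lock the shaker platform with its transit pin

## Robot

A 7-joint arm with a two-finger parallel gripper is mounted at the origin on the work surface. World frame = base frame: x ahead of the robot, y to its left, z up, the work surface at z = 0. Lengths are in m, angles in rad, forces in N, time in s.
With the tool pointing down it reaches from about 0.425 to 0.925 m from the base axis. Payload 6.8 kg.
Tool frame: the origin (TCP) lies midway between the tips of the shut fingers; the grasp point (between the pads) lies 19 mm behind it; z points along the fingers, y is the direction in which the jaws open and shut (so a half turn about z gives the same grasp; the last joint's range is limited). The gripper opens to 85 mm and grips with 20 to 120 N. Pads are 22 mm wide; open, the fingers measure 114 mm over their backs; the gripper's body (76 mm by 85 mm) begins 54 mm behind the grasp point. The pads swing forward as they close: fully open they stand 13 mm farther back than shut.
Start: joints at [1.071, 0.477, 0.022, 1.555, -0.011, 1.109, -0.083], TCP at [0.258, -0.624, 0.231] pointing down, gripper open.
Joint ranges: [-2.96, 2.96], [-0.34, 2.1], [-1.41, 1.46], [0.24, 2.44], [-1.37, 4.51], [0.17, 1.92], [-2.96, 2.96]. Speed limits (rad/s): [2.39, 2.39, 3.14, 3.14, 3.14, 3.14, 3.14].

## Interface

Orientations are given as a rotation vector (axis times angle).
In Python, from bench import r, imaging gives the robot as it stands.
- The arm moves only by the tool jog_arm, never from a script. Its argument "rows" is a list of rows, each an object with "delta_rot": the turn, a rotation vector about the tool's x, y, z in degrees, a list of three; "xyz": the shift along the tool's x, y, z in cm, a list of three; "fingers": the closure, from 0 (fully open) to 1 (shut). A call has exactly 5 rows; each row is the pose to reach, as a shift and turn from the pose measured when the call began, along the tool's axes at that moment; what a row does not reach only later rows make up. A row lasts 1/12 s, in which the tool goes at most 41.7 mm and 7.16 degrees, less where a joint would pass 70% of its speed; a pose out of reach is approached as far as the arm can. A call with a gripper value outside its range is refused whole. The fingers move at their own pace and stop on an object; "grip_force" is the grip in N (left out, the last holds). Time passes only in rows, so rows that repeat a pose let the fingers close, or fill a call up. It gives the time, the measured TCP pose, the force and the opening at its end, in the units of the state.
- r.get_obs(): the state, without advancing time (a new reading comes with each control period).
- imaging.grab_frame(name): name is "scene" or "top" or "wrist"; returns the picture (480x640x3 uint8, blue, green, red); there is no depth.
- imaging.camera_info(name): a dict with "camera_matrix" (3x3 intrinsics, pixels), "xyz" and "attitude" of the camera in the world. Camera axes: x right, y down, z forward; pixel columns grow to the right and rows downward; lengths in m; the calibration is good to about 2 mm. The wrist camera is an equidistant fisheye: a pixel r from the principal point sees the ray r / f radians off the axis. A picture is of the moment at which its call begins: read the wrist's pose just before it. camera_info takes no time and is no camera call; for the wrist camera it gives the pose at the moment of the call.
- r.hand_in(): hands the job in, once; it reports no verdict.
Trained networks look in the newest picture that a camera, given by its name, has taken for a name from the list of things; names that differ only in an ending like _2 or _b are one class to them, and where a whole thing is asked for, a point or a joint stands for the part that bears it (a point fixed in the world has none). Each returns a list of dicts, best first, with "conf" (0 to 1); they miss things now and then, are a little off and sometimes report something else, mostly with a low value. They report only what shows in the picture. A call takes as long as a camera call.
- imaging.find_in(camera, query): "position" ([column, row] in pixels, amid what is visible of it).
- imaging.cut_out(camera, query): "region" (480x640 bool, what is visible of it) and "position" ([column, row] in pixels, amid what is visible of it).
- imaging.tip_of(camera, query): "position" ([column, row] in pixels: a listed point, or the origin of a listed thing).
The state is a dict: "clock": time; "joints": joint angles; "qvel": joint speeds; "tau": joint torques, N m; "tcp_pos": TCP position; "orientation": TCP orientation; "contact_force": force on the tool from outside, world axes, zero at the start; "moment": the same for the moment, N m; "grip_width": finger opening in m.
Only numpy, scipy, OpenCV 4.12 (cv2) and the standard library are available. Lean on these libraries where they do the work, as an engineer would, in place of code of your own. Each camera call takes 0.05 s, during which the arm holds its last target.

## Task

The bench shaker is about to be carried to another room: push its platform along until the hole in the platform's tab lines up with the holes in the bracket on the side of the base, then put the L-shaped steel lock pin lying on the bench through bracket, tab and bracket from the outside, and press it fully home so that its handle lies against the bracket. Leave everything else on the bench where it is.

Things in the scene. Friction and masses are not known exactly. Their poses are not given: they have to be found in the camera images.
- platform (a joint): position of the shaker's platform along its slide (m); + is along the shaker's x, away from its control panel. 0 = the hole in its tab is in line with the bracket's holes; it starts 0.014 to 0.036 on the negative (control panel) side. Stops at -0.045 and +0.020. It moves stiffly (about 3.5 N), stays where it is left, has no spring
- shaker: white bench shaker, fixed; origin on the bench under its middle; x away from its control panel (which faces the robot), z up, the fork bracket on its -y side. Housing 65 mm high, x -125 to 125 mm, y -126 to 126 mm; the control panel juts out to x -165 mm, up to 65 mm high. The platform rides above it, between 106 and 142 mm up, y -95 to 95 mm
- bracket_hole (a point): mouth of the fork bracket's hole, on the outer face of its outer plate, 90 mm above the bench; axes as shaker, so +y leads into the hole. The bracket: two upright steel plates 40 mm wide, 6 mm thick, outer faces at y 0 and y 22 mm from here, tops 105 and 103 mm above the bench, a 12.5 mm hole through both. Behind the inner plate the axis is free for 60 mm more
- tab_hole (a point): hole in the platform's steel tab, on its outer face, 90 mm above the bench; axes as shaker. The tab: upright plate 40 mm wide, 6 mm thick, 12.5 mm hole, hanging from the platform's right edge in the slot between the bracket plates, outer face 11 mm behind the outer plate's. In line when its x equals bracket_hole's: its edges are then flush with the bracket plates' edges
- platform_front (a point): middle of the outer face of the white upright end plate at the platform's control-panel end, 124 mm above the bench; axes as shaker, so pushing it along +x moves the platform. The plate is 190 mm wide, 6 mm thick, from 106 to 142 mm above the bench; a like plate at the far end, 216 mm over both
- pin_shank (a point): the lock pin: an L, a round steel shank 10 mm thick with a thin 6 mm rod handle set square across its tail, about 50 g, lying flat on the bench. This point: on the shank's axis, 18 mm from the handle's, 5 mm above the bench, a place to take it. x along the shank towards the nose, y along the handle, z up as it lies. Let go in the holes, it may turn about its shank until the handle hangs down
- pin_bend (a point): where the handle crosses the pin's shank, on the shank's axis; axes as pin_shank. The handle runs from here along y to its end 41 mm away, 6 mm thick, level with the shank's underside as it lies; the shank's flat tail end is 5 mm behind this point. With the handle against the bracket this point is 3 mm outside the outer plate's outer face
- pin_nose (a point): the tip of the pin's shank, axes as pin_shank, 70 mm from pin_bend and 75 mm from the tail end; the last 10 mm taper from 10 to 4 mm thick
- hex_key: bystander: thin L-shaped hex key, 5 mm thick, 85 by 30 mm, loose, lying near the pin; origin at the middle of its long leg, underside
- beaker: bystander: small glass beaker, 52 mm wide, 70 mm high, loose; origin under its centre
- bottle: bystander: brown glass bottle, 70 mm wide, 160 mm high, loose; origin under its centre
- dish: bystander: flat clear Petri dish, 94 mm wide, 15 mm high, loose; origin under its centre
- scoop: bystander: flat steel lab scoop, 140 mm long, loose; origin under the middle of its handle

How it is judged:
On the way, in this order (a step that is already met when the one before it is completed fails the run):
1. the hole in the platform's tab is in line with the bracket's holes (within 6 mm) (value of joint platform between -0.006 and 0.006 m), for 0.2 s.
2. the pin is through both bracket plates and the tab (y of pin_nose in the frame of bracket_hole above 0.029 m and x of pin_nose in the frame of bracket_hole between -0.008 and 0.008 m and z of pin_nose in the frame of bracket_hole between -0.008 and 0.008 m), for 0.1 s.
At the end, for the whole second after the job is handed in: the pin is through outer bracket plate, tab and inner bracket plate, from the outside, and pressed home (handle within 4 mm of the outer plate, shank along the holes), at rest; the platform is held within 4 mm of its locking position (y of pin_bend in the frame of bracket_hole above -0.007 m and y of pin_nose in the frame of bracket_hole above 0.058 m and distance between pin_bend and bracket_hole below 0.012 m and angle between the x axis of pin_shank and the y axis of bracket_hole, either way round below 0.2 rad and value of joint platform between -0.004 and 0.004 m and linear speed of pin below 0.02 m/s); the robot touches nothing.
It fails at once if a bystander (hex key, beaker, bottle, dish, scoop) is moved by more than 30 mm (distance of any of hex_key, beaker, bottle, dish, scoop from where it was at the start of the episode above 0.03 m).
It also fails if it takes over 72 s, if anything falls off the work surface, if the arm or the gripper's body presses on something with over 40 N, if the wrist force passes 120 N, or if a joint passes its speed limit or range.

## Working session

There is one attempt and no reset: what is moved stays moved. The work goes in short steps, Python scripts to look and compute and a tool call to move; the robot and the scene stay as the last step left them, time stands still between calls to the robot, and variables do not carry over. Pictures are saved under pics/ and viewed, and the job is handed in when it is done.

Besides the shell and the picture viewer there is one more tool, called after "Request:" in YAML: its name, and indented under it one key for each argument. jog_arm: Moves the arm, as the interface text tells. Its arguments: {"type":"object","properties":{"rows":{"type":"array","items":{"type":"object","properties":{"delta_rot":{"type":"array","items":{"type":"number"}},"xyz":{"type":"array","items":{"type":"number"}},"fingers":{"type":"number"}}}},"grip_force":{"type":"number"}},"required":["rows"]}

```bash
ls; mkdir -p pics
python3 - <<'E'
from bench import r, imaging
import cv2,numpy as np
print(r.get_obs())
for n in ["scene","top","wrist"]:
    print(n,imaging.camera_info(n))
    cv2.imwrite(f"pics/{n}0.png",imaging.grab_frame(n))
    for q in ["platform_front","bracket_hole","tab_hole","pin_shank","pin_bend","pin_nose","hex_key","shaker"]:
        print(q,[(np.round(d["position"],1),round(d["conf"],2)) for d in imaging.tip_of(n,q)][:3])
print(r.get_obs()["clock"])
E
```

```text
pics
{'clock': 0.0, 'joints': array([ 1.07088914,  0.47779977,  0.02230653,  1.55643506, -0.01150817,
        1.10930459, -0.08312913]), 'qvel': array([ 0.00036021,  0.00064283, -0.00147977, -0.00065784, -0.00112897,
       -0.00094994, -0.00096226]), 'tau': array([ 6.33341242e-04, -5.96463454e+01,  1.60805717e+00, -2.81207514e+01,
        1.23662793e-02,  9.29043337e-03, -2.15229426e-05]), 'tcp_pos': array([ 0.25753901, -0.62330313,  0.23033222]), 'orientation': array([-3.07976963e+00, -6.11206247e-01,  7.28481080e-04]), 'contact_force': array([-0.21468173, -0.36369771,  0.18770577]), 'moment': array([ 0.00158354, -0.10662832, -0.04107755]), 'grip_width': 0.08529408926443542}
scene {'camera_matrix': array([[539.05994859,   0.        , 311.39661481],
       [  0.        , 539.05994859, 232.95793966],
       [  0.        ,   0.        ,   1.        ]]), 'xyz': array([ 1.33443809, -0.13758233,  0.6566393 ]), 'attitude': array([-1.76346212, -1.53355251,  0.77449919])}
platform_front [(array([466.4, 170.4]), 0.9)]
bracket_hole [(array([399.3, 221.7]), 0.56)]
tab_hole [(array([405.9, 213.
[... 636 characters left out ...]
[195.7, 244. ]), 0.56)]
tab_hole [(array([188.8, 256.9]), 0.91)]
pin_shank [(array([403.8, 268.9]), 0.5)]
pin_bend [(array([410.3, 263.9]), 0.75)]
pin_nose [(array([387.2, 293.9]), 0.51)]
hex_key [(array([362.9, 253.6]), 0.62)]
shaker [(array([140.9, 233. ]), 0.63), (array([467.2, 172.5]), 0.26)]
wrist {'camera_matrix': array([[371.64829954,   0.        , 317.46865319],
       [  0.        , 371.64829954, 239.16959847],
       [  0.        ,   0.        ,   1.        ]]), 'xyz': array([ 0.32168681, -0.59896535,  0.37300699]), 'attitude': array([ 2.41533342, -1.61628894, -0.22033775])}
platform_front []
bracket_hole []
tab_hole []
pin_shank []
pin_bend []
pin_nose []
hex_key []
shaker []
1.35
```

View pics/scene0.png

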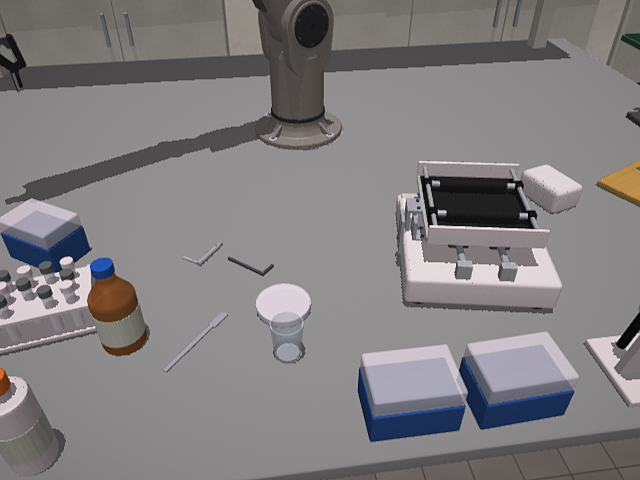

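View pics/top0.png

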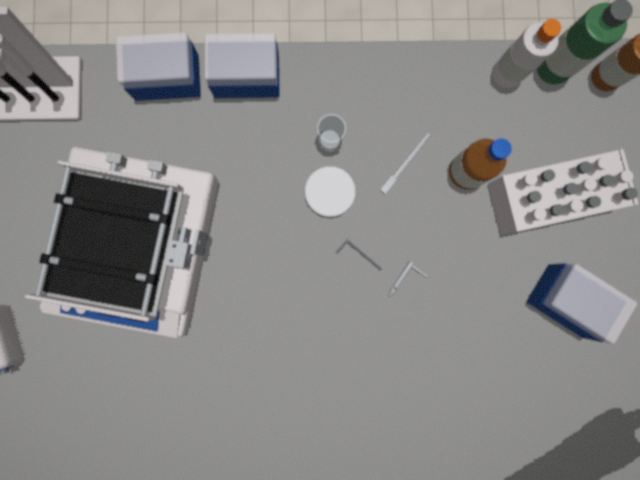

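```bash
cat > h.py <<'E'
import numpy as np, cv2
from scipy.spatial.transform import Rotation as R
def ray(ci,px):
    K=ci["camera_matrix"]; 
    x=(px[0]-K[0,2])/K[0,0]; y=(px[1]-K[1,2])/K[1,1]
    return ci["xyz"], R.from_rotvec(ci["attitude"]).apply([x,y,1.])
def rayf(ci,px):
    K=ci["camera_matrix"]; u=np.array([px[0]-K[0,2],px[1]-K[1,2]])/K[0,0]
    t=np.hypot(*u); d=np.r_[u/max(t,1e-9)*np.sin(t),np.cos(t)]
    return ci["xyz"], R.from_rotvec(ci["attitude"]).apply(d)
def atz(ci,px,z,f=ray):
    o,d=f(ci,px); return o+d*(z-o[2])/d[2]
def proj(ci,P):
    p=R.from_rotvec(ci["attitude"]).inv().apply(np.asarray(P)-ci["xyz"]); K=ci["camera_matrix"]
    return np.array([K[0,0]*p[0]/p[2]+K[0,2],K[1,1]*p[1]/p[2]+K[1,2]])
def tri(rs):
    A=np.zeros((3,3));b=np.zeros(3)
    for o,d in rs:
        d=d/np.linalg.norm(d);M=np.eye(3)-np.outer(d,d);A+=M;b+=M@o
    return np.linalg.solve(A,b)
E
python3 - <<'E'
from bench import r, imaging
from h import *
s=imaging.camera_info("scene");t=imaging.camera_info("top")
D={"pf":((466.4,170.4),(92.4,311.9),.124),"bh":((399.3,221.7),(195.7,244),.09),"th":((405.9,213.2),(188.8,256.9),.09),
"ps":((204.6,255.6),(403.8,268.9),.005),"pb":((197.9,261.1),(410.3,263.9),.005),"pn":((220.2,244),(387.2,293.9),.005),"hk":((244.2,269.2),(362.9,253.6),0),"sh":((464.4,265.7),(140.9,233),0)}
for k,(a,b,z) in D.items(): print(k,atz(s,a,z).round(4),atz(t,b,z).round(4),tri([ray(s,a),ray(t,b)]).round(4))
E
```

```text
pf [0.4785 0.2755 0.124 ] [0.4708 0.2747 0.124 ] [0.4706 0.2783 0.1188]
bh [0.5786 0.1186 0.09  ] [0.5754 0.124  0.09  ] [0.5752 0.1221 0.0878]
th [0.5545 0.1375 0.09  ] [0.5544 0.1353 0.09  ] [0.5546 0.1364 0.0899]
ps [ 0.5182 -0.2386  0.005 ] [ 0.5281 -0.236   0.005 ] [ 0.528  -0.236   0.0124]
pb [ 0.5329 -0.2507  0.005 ] [ 0.537  -0.2484  0.005 ] [ 0.5369 -0.249   0.008 ]
pn [ 0.4864 -0.2091  0.005 ] [ 0.4831 -0.2038  0.005 ] [ 0.4828 -0.2069  0.0017]
hk [ 0.5631 -0.1653  0.    ] [ 0.5581 -0.162   0.    ] [ 0.5582 -0.164  -0.0044]
sh [0.6126 0.2422 0.    ] [0.6045 0.2467 0.    ] [ 0.6049  0.2477 -0.0067]
```

Run:
```python
import cv2
t=cv2.imread("pics/top0.png");s=cv2.imread("pics/scene0.png")
cv2.imwrite("pics/tz.png",cv2.resize(t[140:350,20:230],None,fx=3.8,fy=2.85*1.0,interpolation=cv2.INTER_CUBIC)) if 0 else cv2.imwrite("pics/tz.png",cv2.resize(t[140:350,20:230],(600,600),interpolation=cv2.INTER_CUBIC))
cv2.imwrite("pics/sz.png",cv2.resize(s[150:310,390:570],(675,600),interpolation=cv2.INTER_CUBIC))
cv2.imwrite("pics/pz.png",cv2.resize(t[230:310,330:440],(800,582),interpolation=cv2.INTER_CUBIC))
```

```text
(no output)
```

View pics/tz.png

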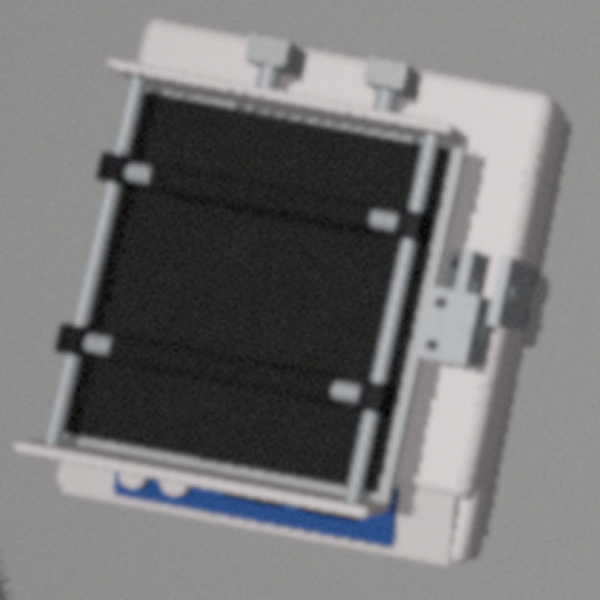

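View pics/sz.png

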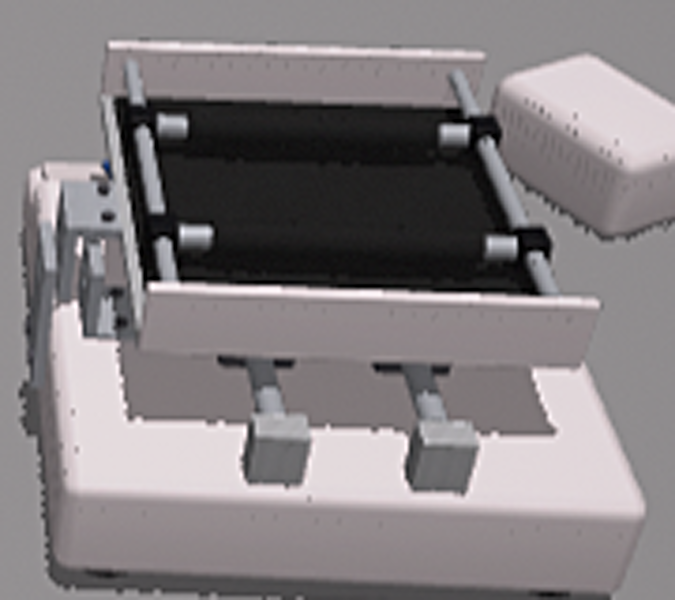

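View pics/pz.png

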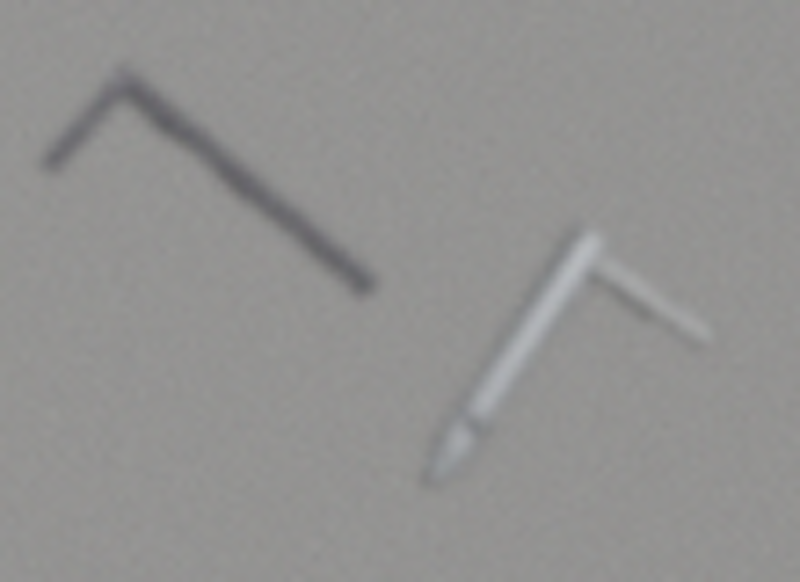

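Run:
```python
from bench import r, imaging
from h import *
t=imaging.camera_info("top")
f=lambda p,z:atz(t,(20+p[0]*.35,140+p[1]*.35),z)[:2]
P={k:f(p,.142) for k,p in dict(fl=(15,447),fr=(372,515),bl=(108,63),br=(467,130)).items()}
for k in P: print(k,P[k].round(4))
for a,b in [("fr","fl"),("br","bl"),("fr","br"),("fl","bl")]:
    v=P[b]-P[a]; print(a,b,np.linalg.norm(v).round(4),np.degrees(np.arctan2(v[1],v[0])).round(2))
H={k:f(p,z) for k,p,z in [("hl",(150,20),.062),("hr",(550,95),.062),("cl",(58,485),.06),("cr",(470,560),.06)]}
for a,b in [("hr","hl"),("cr","cl"),("cr","hr")]:
    v=H[b]-H[a]; print(a,b,np.linalg.norm(v).round(4),np.degrees(np.arctan2(v[1],v[0])).round(2))
g=lambda p,z:atz(t,(330+p[0]/7.273,230+p[1]/7.275),z)
ta=g((592,232),.005);no=g((432,482),.003);ha=g((708,338),.003)
v=no-ta;print("tail",ta,"nose",no,"hend",ha,np.linalg.norm(v),np.degrees(np.arctan2(v[1],v[0])))
o=r.get_obs();print(R.from_rotvec(o["orientation"]).as_matrix().round(3))
```

```text
fl [0.4974 0.3669]
fr [0.4575 0.1796]
bl [0.7026 0.3227]
br [0.6625 0.1298]
fr fl 0.1915 77.97
br bl 0.197 78.26
fr br 0.211 -13.64
fl bl 0.2099 -12.14
hr hl 0.2456 78.22
cr cl 0.2463 78.42
cr hr 0.2812 -9.94
tail [ 0.54069864 -0.25052592  0.005     ] nose [ 0.47859776 -0.20808698  0.003     ] hend [ 0.51328297 -0.27950821  0.003     ] 0.07524348840363 145.65180548652697
[[ 0.924  0.382  0.   ]
 [ 0.382 -0.924 -0.   ]
 [ 0.     0.    -1.   ]]
```

```bash
cat >> h.py <<'E'
def go(o,xyz,yawy,tilt=None):
    """tool down, tool y at yaw (deg) in world; prints shift in cm and turn in deg in tool axes"""
    M=R.from_rotvec(o["orientation"]); a=np.radians(yawy)
    y=np.array([np.cos(a),np.sin(a),0]);z=np.array([0,0,-1.]);x=np.cross(y,z)
    T=R.from_matrix(np.c_[x,y,z])
    d=M.inv().apply(np.asarray(xyz)-o["tcp_pos"])*100
    print("clock",round(o["clock"],2),"tcp",o["tcp_pos"].round(4),"| shift cm",d.round(2),"turn",np.degrees((M.inv()*T).as_rotvec()).round(1),"F",o["contact_force"].round(1),"w",round(o["grip_width"],4))
E
python3 - <<'E'
from bench import r
from h import *
o=r.get_obs(); go(o,[.47,-.25,.25],55.6)
print(o["joints"].round(2))
E
```

```text
clock 1.35 tcp [ 0.2577 -0.6239  0.2313] | shift cm [ 33.89 -26.45  -1.87] turn [   0.     0.  -123.2] F [-0.7  0.5  0. ] w 0.0853
[ 1.07  0.48  0.02  1.56 -0.01  1.11 -0.08]
```

Request:
jog_arm:
  rows:
    - {"xyz": [3,-2.4,-1],"delta_rot": [0,0,-7],"fingers": 0.5}
    - {"xyz": [6,-4.7,-1.9],"delta_rot": [0,0,-14],"fingers": 0.5}
    - {"xyz": [9,-7,-1.9],"delta_rot": [0,0,-21],"fingers": 0.5}
    - {"xyz": [12,-9.4,-1.9],"delta_rot": [0,0,-28],"fingers": 0.5}
    - {"xyz": [15,-11.7,-1.9],"delta_rot": [0,0,-35],"fingers": 0.5}

```text
clock: 1.77
tcp_pos: [0.3523, -0.4569, 0.2507]
orientation: [2.75, 1.518, 0.0]
contact_force: [0.0, -0.2, 0.3]
grip_width: 0.0427
```

Run:
```python
from bench import r
from h import *
o=r.get_obs(); go(o,[.47,-.25,.25],55.6)
print(o["joints"].round(2))
```

```text
clock 1.77 tcp [ 0.3523 -0.4569  0.2507] | shift cm [23.77 -1.07  0.06] turn [  0.    0.  -87.8] F [ 0.  -0.2  0.3] w 0.0427
[ 0.94  0.31 -0.17  1.77  0.06  1.07  0.19]
```

Request:
jog_arm:
  rows:
    - {"xyz": [3.8,-0.2,0],"delta_rot": [0,0,-7],"fingers": 0.5}
    - {"xyz": [7.6,-0.4,0],"delta_rot": [0,0,-14],"fingers": 0.5}
    - {"xyz": [11.4,-0.6,0],"delta_rot": [0,0,-21],"fingers": 0.5}
    - {"xyz": [15.2,-0.8,0],"delta_rot": [0,0,-28],"fingers": 0.5}
    - {"xyz": [18.5,-0.9,0],"delta_rot": [0,0,-35],"fingers": 0.5}

```text
clock: 2.18
tcp_pos: [0.4444, -0.293, 0.251]
orientation: [2.158, 2.282, 0.0]
contact_force: [0.6, -0.7, -0.7]
grip_width: 0.0431
```

Run:
```python
from bench import r,imaging
from h import *
o=r.get_obs(); go(o,[.47,-.25,.25],55.6); go(o,[.44,.28,.25],78)
print(o["joints"].round(2))
ci=imaging.camera_info("wrist")
for q in ["pin_shank","pin_bend","pin_nose"]:
    f=imaging.grab_frame("wrist") if q=="pin_shank" else f
    for d in imaging.tip_of("wrist",q)[:2]: print(q,d["conf"],d["position"],atz(ci,d["position"],.005,rayf))
cv2.imwrite("pics/w1.png",f)
```

```text
clock 2.18 tcp [ 0.4444 -0.293   0.251 ] | shift cm [4.15 2.8  0.1 ] turn [  0.    0.1 -52.4] F [ 0.6 -0.7 -0.7] w 0.0431
clock 2.18 tcp [ 0.4444 -0.293   0.251 ] | shift cm [57.24  2.76  0.06] turn [  0.    0.1 -74.8] F [ 0.6 -0.7 -0.7] w 0.0431
[ 0.78  0.25 -0.37  1.85  0.1   1.06  0.43]
pin_shank 0.98 [391.5, 154.0] [ 0.52017126 -0.23795543  0.005     ]
pin_bend 0.92 [404.3, 164.6] [ 0.53496654 -0.24798863  0.005     ]
pin_nose 0.67 [356.7, 124.0] [ 0.48134924 -0.20949729  0.005     ]
```

View pics/w1.png

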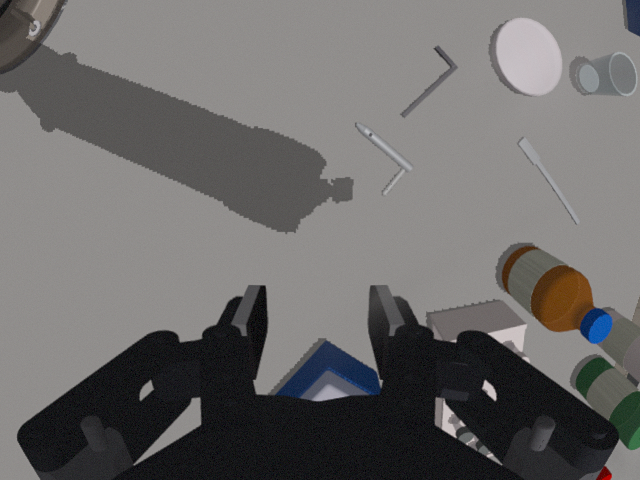

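Request:
jog_arm:
  rows:
    - {"xyz": [4,0.3,0],"delta_rot": [0,0,-7],"fingers": 1}
    - {"xyz": [8,0.6,0],"delta_rot": [0,0,-14],"fingers": 1}
    - {"xyz": [12,0.9,0],"delta_rot": [0,0,-21],"fingers": 1}
    - {"xyz": [16,1.2,0],"delta_rot": [0,0,-28],"fingers": 1}
    - {"xyz": [20,1.4,0],"delta_rot": [0,0,-35],"fingers": 1}

```text
clock: 2.8
tcp_pos: [0.4474, -0.0949, 0.2507]
orientation: [1.379, 2.821, -0.002]
contact_force: [1.3, -0.1, 0.4]
grip_width: -0.0001
```

Run:
```python
from bench import r
from h import *
o=r.get_obs(); go(o,[.44,.28,.25],78)
```

```text
clock 2.8 tcp [ 0.4474 -0.0949  0.2507] | shift cm [30.03 22.45  0.  ] turn [ -0.1   0.1 -40.1] F [ 1.3 -0.1  0.4] w -0.0001
```

Request:
jog_arm:
  rows:
    - {"xyz": [3.2,2.4,0],"delta_rot": [0,0,-7],"fingers": 1}
    - {"xyz": [6.4,4.8,0],"delta_rot": [0,0,-14],"fingers": 1}
    - {"xyz": [9.6,7.2,0],"delta_rot": [0,0,-21],"fingers": 1}
    - {"xyz": [12.8,9.6,0],"delta_rot": [0,0,-28],"fingers": 1}
    - {"xyz": [16,12,0],"delta_rot": [0,0,-35],"fingers": 1}

```text
clock: 3.22
tcp_pos: [0.4441, 0.1048, 0.2506]
orientation: [0.465, 3.105, -0.004]
contact_force: [1.4, -0.6, 0.3]
grip_width: -0.0001
```

Run:
```python
from bench import r,imaging
from h import *
o=r.get_obs(); go(o,[.44,.28,.25],78)
ci=imaging.camera_info("wrist")
f=imaging.grab_frame("wrist")
for q,z in [("platform_front",.124),("bracket_hole",.09),("tab_hole",.09)]:
    for d in imaging.tip_of("wrist",q)[:2]: print(q,d["conf"],d["position"],atz(ci,d["position"],z,rayf))
cv2.imwrite("pics/w2.png",f)
```

```text
clock 3.22 tcp [0.4441 0.1048 0.2506] | shift cm [5.530e+00 1.663e+01 1.000e-02] turn [-0.1  0.1 -5. ] F [ 1.4 -0.6  0.3] w -0.0001
platform_front 0.79 [529.7, 201.8] [0.4722466  0.27647746 0.124     ]
bracket_hole 0.42 [529.2, 206.1] [0.48781209 0.2945717  0.09      ]
tab_hole 0.91 [385.7, 324.1] [0.55798446 0.13475583 0.09      ]
```

View pics/w2.png

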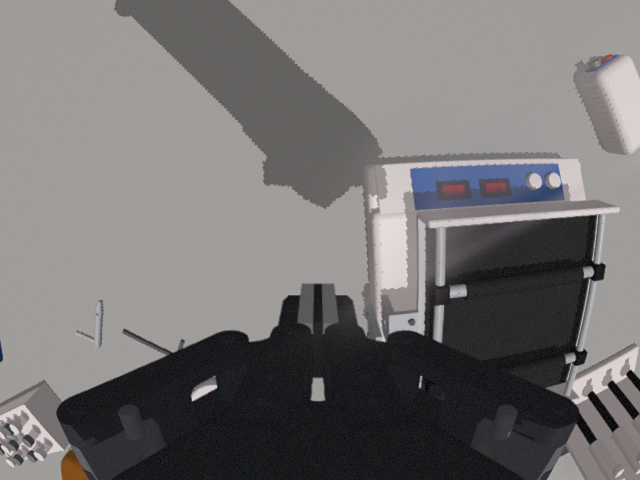

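Request:
jog_arm:
  rows:
    - {"xyz": [1.2,3.6,0],"delta_rot": [0,0,-2],"fingers": 1}
    - {"xyz": [2.4,7.2,0],"delta_rot": [0,0,-5],"fingers": 1}
    - {"xyz": [3.6,10.8,0],"delta_rot": [0,0,-5],"fingers": 1}
    - {"xyz": [4.8,14.4,2],"delta_rot": [0,0,-5],"fingers": 1}
    - {"xyz": [5.7,17,5.5],"delta_rot": [0,0,-5],"fingers": 1}

```text
clock: 3.83
tcp_pos: [0.4434, 0.2832, 0.2001]
orientation: [0.342, 3.116, 0.003]
contact_force: [1.0, -0.2, 0.3]
grip_width: 0.0002
```

Run:
```python
from bench import r
from h import *
o=r.get_obs(); go(o,[.438,.284,.115],78)
```

```text
clock 3.83 tcp [0.4434 0.2832 0.2001] | shift cm [ 0.6  -0.06  8.51] turn [ 0.2  0.4 -0.5] F [ 1.  -0.2  0.3] w 0.0002
```

Request:
jog_arm:
  rows:
    - {"xyz": [0.6,0,3],"delta_rot": [0,0,-0.5],"fingers": 1}
    - {"xyz": [0.6,0,6],"delta_rot": [0,0,-0.5],"fingers": 1}
    - {"xyz": [0.6,0,8.5],"delta_rot": [0,0,-0.5],"fingers": 1}
    - {"xyz": [0.6,0,8.5],"delta_rot": [0,0,-0.5],"fingers": 1}
    - {"xyz": [0,0,8.5],"delta_rot": [0,0,-0.5],"fingers": 1}

```text
clock: 4.25
tcp_pos: [0.4437, 0.281, 0.1141]
orientation: [0.332, 3.12, -0.002]
contact_force: [-0.9, 0.7, 1.2]
grip_width: -0.0002
```

Run:
```python
from bench import r,imaging
from h import *
o=r.get_obs(); go(o,[.438,.284,.115],78)
ci=imaging.camera_info("wrist")
f=imaging.grab_frame("wrist")
for q,z in [("platform_front",.124),("bracket_hole",.09),("tab_hole",.09)]:
    for d in imaging.tip_of("wrist",q)[:2]: print(q,d["conf"],d["position"],atz(ci,d["position"],z,rayf))
cv2.imwrite("pics/w3.png",f)
```

```text
clock 4.25 tcp [0.4437 0.281  0.1141] | shift cm [ 0.62  0.17 -0.09] turn [-0.   0.3 -0.2] F [-0.9  0.7  1.2] w -0.0002
platform_front 0.86 [326.5, 375.6] [0.4748601  0.27727107 0.124     ]
tab_hole 0.16 [71.7, 461.4] [0.57025408 0.04068797 0.09      ]
```

View pics/w3.png

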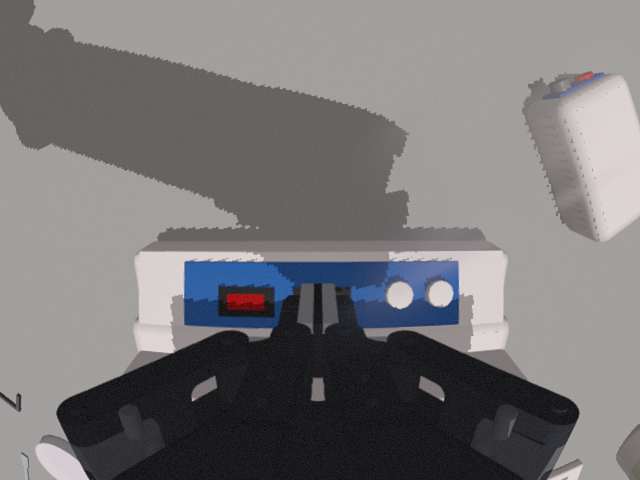

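Request:
jog_arm:
  rows:
    - {"xyz": [-0.8,0,0],"fingers": 1}
    - {"xyz": [-1.5,0,0],"fingers": 1}
    - {"xyz": [-2,0,0],"fingers": 1}
    - {"xyz": [-2.5,0,0],"fingers": 1}
    - {"xyz": [-3,0,0],"fingers": 1}

```text
$.rows[0]: bad value
```

Run:
```python
from bench import r,imaging
from h import *
o=r.get_obs(); go(o,[.438,.284,.115],78)
for c in ["top","scene"]:
    f=imaging.grab_frame(c); cv2.imwrite(f"pics/{c}4.png",f)
    ci=imaging.camera_info(c)
    for q,z in [("bracket_hole",.09),("tab_hole",.09),("platform_front",.124)]:
      for d in imaging.tip_of(c,q)[:2]: print(c,q,d["conf"],d["position"],atz(ci,d["position"],z))
t=cv2.imread("pics/top4.png");s=cv2.imread("pics/scene4.png")
a=cv2.resize(t[215:285,160:230],(400,400),interpolation=cv2.INTER_CUBIC)
b=cv2.resize(s[180:250,380:450],(400,400),interpolation=cv2.INTER_CUBIC)
cv2.imwrite("pics/z4.png",np.hstack([a,b]))
```

```text
clock 4.45 tcp [0.4458 0.2832 0.1169] | shift cm [ 0.78 -0.09  0.18] turn [ 0.3  0.5 -0.2] F [-0.5 -0.4  0.3] w 0.0001
top bracket_hole 0.85 [199.6, 245.7] [0.57247742 0.11760135 0.09      ]
top bracket_hole 0.32 [186.6, 253.2] [0.56056368 0.13887331 0.09      ]
top tab_hole 0.64 [188.0, 254.2] [0.55887223 0.1365864  0.09      ]
top platform_front 0.75 [92.9, 309.2] [0.47491373 0.27397406 0.124     ]
scene bracket_hole 0.55 [401.5, 221.5] [0.57857709 0.12262146 0.09      ]
scene tab_hole 0.62 [404.3, 213.0] [0.55347357 0.13476148 0.09      ]
scene platform_front 0.65 [281.5, 305.7] [ 0.79427644 -0.1113234   0.124     ]
scene platform_front 0.64 [467.1, 166.8] [0.46546951 0.28179853 0.124     ]
```

View pics/z4.png

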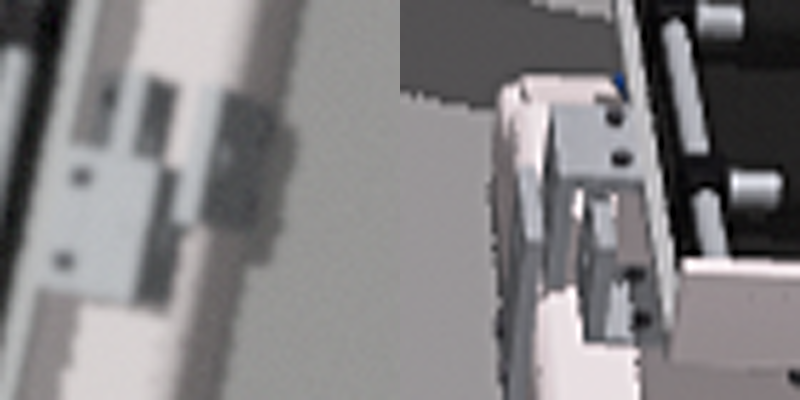

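Request:
jog_arm:
  rows:
    - {"xyz": [-0.8,0,0],"delta_rot": [0,0,0],"fingers": 1}
    - {"xyz": [-1.5,0,0],"delta_rot": [0,0,0],"fingers": 1}
    - {"xyz": [-2,0,0],"delta_rot": [0,0,0],"fingers": 1}
    - {"xyz": [-2.5,0,0],"delta_rot": [0,0,0],"fingers": 1}
    - {"xyz": [-3,0,0],"delta_rot": [0,0,0],"fingers": 1}

```text
clock: 5.27
tcp_pos: [0.4727, 0.2772, 0.1152]
orientation: [0.328, 3.119, 0.003]
contact_force: [-4.8, -0.0, 1.9]
grip_width: -0.0001
```

```bash
cat > look.py <<'E'
from bench import r,imaging
from h import *
import sys
n=sys.argv[1]
for i in range(3):
    o=r.get_obs(); go(o,[.438,.284,.115],78)
    if i==0:
        t=imaging.grab_frame("top")
    if i==1: s=imaging.grab_frame("scene")
a=cv2.resize(t[215:285,160:230],(400,400),interpolation=cv2.INTER_CUBIC)
b=cv2.resize(s[180:250,380:450],(400,400),interpolation=cv2.INTER_CUBIC)
cv2.imwrite(f"pics/z{n}.png",np.hstack([a,b])); cv2.imwrite(f"pics/top{n}.png",t); cv2.imwrite(f"pics/scene{n}.png",s)
E
python3 look.py 5
```

```text
clock 5.27 tcp [0.4727 0.2772 0.1152] | shift cm [ 3.54 -0.05  0.  ] turn [0.1 0.3 0. ] F [-4.8 -0.   1.9] w -0.0001
clock 5.32 tcp [0.4741 0.2768 0.1153] | shift cm [ 3.68 -0.05  0.  ] turn [ 0.2  0.4 -0. ] F [-0.6  0.4 -1.1] w -0.0002
clock 5.37 tcp [0.474  0.2768 0.1153] | shift cm [ 3.67 -0.05  0.  ] turn [ 0.2  0.4 -0. ] F [0.2 1.1 0.1] w -0.0002
```

View pics/z5.png

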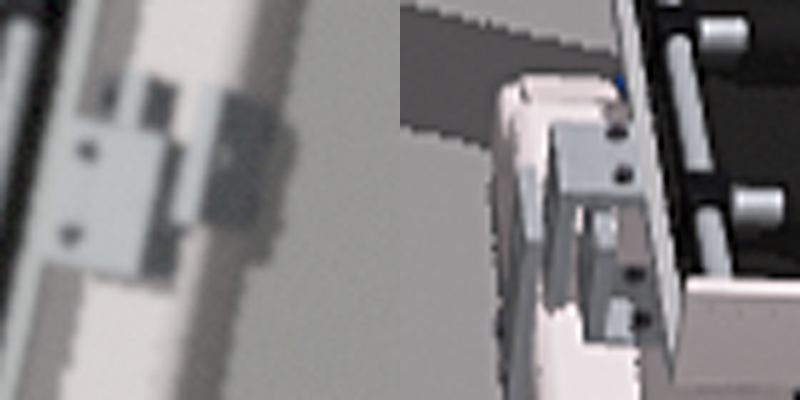

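Request:
jog_arm:
  rows:
    - {"xyz": [-0.4,0,0],"delta_rot": [0,0,0],"fingers": 1}
    - {"xyz": [-0.8,0,0],"delta_rot": [0,0,0],"fingers": 1}
    - {"xyz": [-1.1,0,0],"delta_rot": [0,0,0],"fingers": 1}
    - {"xyz": [-1.2,0,0],"delta_rot": [0,0,0],"fingers": 1}
    - {"xyz": [-1.2,0,0],"delta_rot": [0,0,0],"fingers": 1}

```text
clock: 5.78
tcp_pos: [0.4862, 0.2742, 0.1153]
orientation: [0.329, 3.117, 0.004]
contact_force: [-2.0, 0.6, -1.1]
grip_width: -0.0003
```

```bash
python3 look.py 6
```

```text
clock 5.78 tcp [0.4862 0.2742 0.1153] | shift cm [ 4.92 -0.05 -0.01] turn [ 0.2  0.4 -0.1] F [-2.   0.6 -1.1] w -0.0003
clock 5.83 tcp [0.4862 0.2742 0.1153] | shift cm [ 4.92 -0.05 -0.  ] turn [ 0.2  0.4 -0.1] F [-2.   0.5 -1.3] w 0.0
clock 5.88 tcp [0.4862 0.2742 0.1154] | shift cm [ 4.92 -0.05  0.  ] turn [ 0.2  0.4 -0.1] F [-1.7  0.3  0.3] w -0.0001
```

View pics/z6.png

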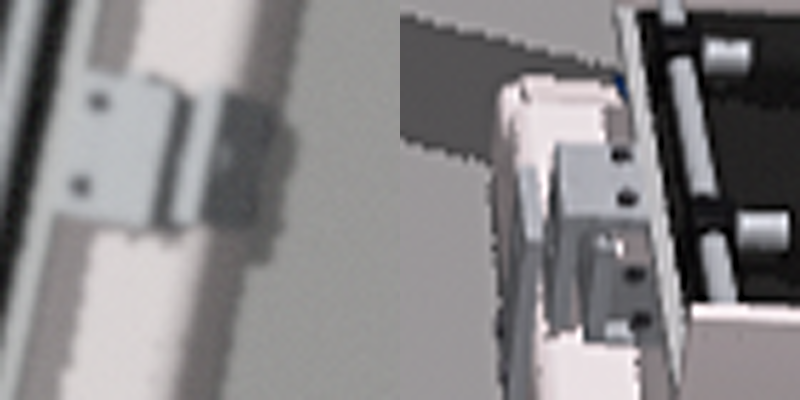

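```bash
cat > rect.py <<'E'
from bench import imaging
from h import *
import sys
def rect(cam,fn,out,z=.105,c=(.5755,.122),yaw=-12,s=.00025,W=60,L=80):
    # out image: cols -> -y_sh (right), rows -> -x_sh (down)
    ci=imaging.camera_info(cam); a=np.radians(yaw); x=np.array([np.cos(a),np.sin(a)]);y=np.array([-x[1],x[0]])
    img=cv2.imread(fn); nu,nv=int(W*1e-3/s),int(L*1e-3/s)
    src=[];dst=[]
    for u,v in [(0,0),(nu,0),(0,nv),(nu,nv)]:
        P=np.array(c)+y*(nu/2-u)*s+x*(nv/2-v)*s
        src.append((u,v));dst.append(proj(ci,[*P,z]))
    H=cv2.getPerspectiveTransform(np.float32(src),np.float32(dst))
    o=cv2.warpPerspective(img,H,(nu,nv),flags=cv2.INTER_CUBIC|cv2.WARP_INVERSE_MAP)
    cv2.imwrite(out,cv2.resize(o,None,fx=1.8,fy=1.8)); return o
if __name__=="__main__": rect(*sys.argv[1:4])
E
python3 rect.py top pics/top6.png pics/r6.png
```

```text
(no output)
```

View pics/r6.png

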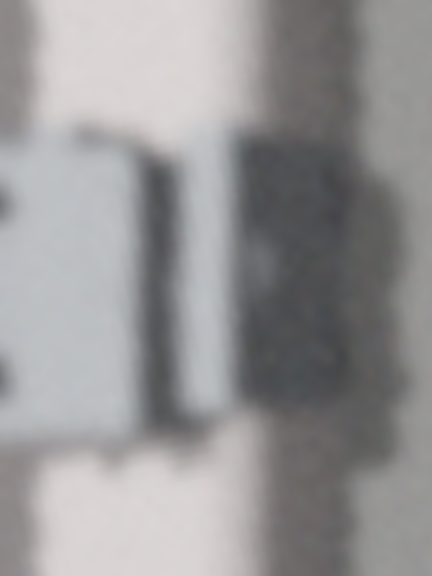

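Request:
jog_arm:
  rows:
    - {"xyz": [-0.15,0,0],"delta_rot": [0,0,0],"fingers": 1}
    - {"xyz": [-0.3,0,0],"delta_rot": [0,0,0],"fingers": 1}
    - {"xyz": [-0.3,0,0],"delta_rot": [0,0,0],"fingers": 1}
    - {"xyz": [-0.3,0,0],"delta_rot": [0,0,0],"fingers": 1}
    - {"xyz": [-0.3,0,0],"delta_rot": [0,0,0],"fingers": 1}

```text
clock: 6.3
tcp_pos: [0.4893, 0.2735, 0.1154]
orientation: [0.329, 3.116, 0.004]
contact_force: [-1.8, 1.3, -1.7]
grip_width: -0.0
```

```bash
python3 look.py 7;python3 rect.py top pics/top7.png pics/r7.png
```

```text
clock 6.3 tcp [0.4893 0.2735 0.1154] | shift cm [ 5.24 -0.05  0.  ] turn [ 0.2  0.4 -0.1] F [-1.8  1.3 -1.7] w -0.0
clock 6.35 tcp [0.4893 0.2735 0.1154] | shift cm [ 5.24 -0.04  0.  ] turn [ 0.2  0.4 -0.1] F [-1.7  1.  -1.6] w 0.0001
clock 6.4 tcp [0.4893 0.2735 0.1154] | shift cm [ 5.23 -0.04  0.  ] turn [ 0.2  0.4 -0.1] F [-2.4  1.2 -1.3] w -0.0001
```

View pics/r7.png

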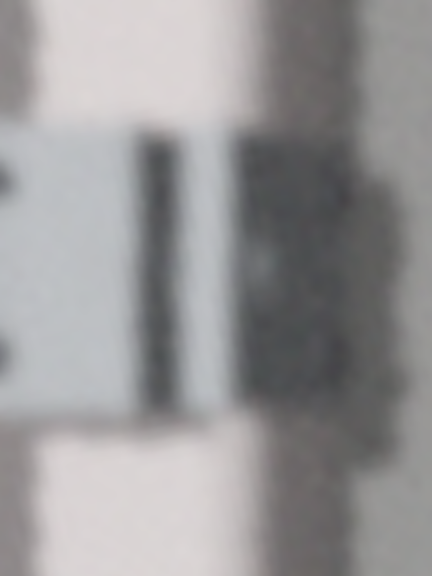

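View pics/z7.png

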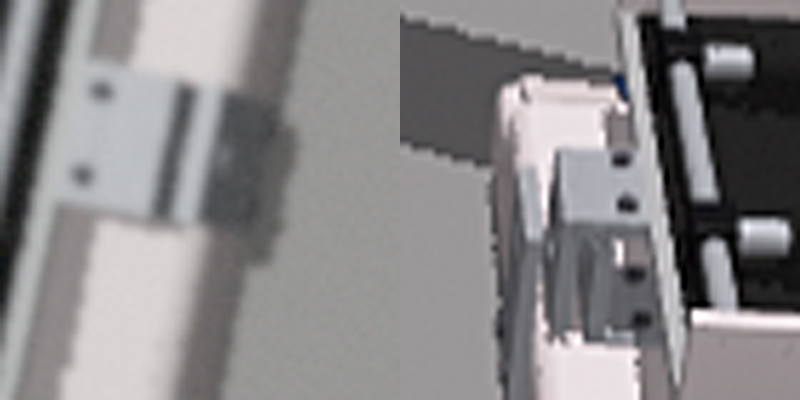

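Request:
jog_arm:
  rows:
    - {"xyz": [1.5,0,0],"delta_rot": [0,0,0],"fingers": 1}
    - {"xyz": [3.5,0,-1],"delta_rot": [0,0,0],"fingers": 1}
    - {"xyz": [3.5,0,-5],"delta_rot": [0,0,0],"fingers": 1}
    - {"xyz": [3.5,-1,-9],"delta_rot": [0,0,2],"fingers": 0.5}
    - {"xyz": [3,-4,-12],"delta_rot": [0,0,6],"fingers": 0.5}

```text
clock: 6.82
tcp_pos: [0.4509, 0.2457, 0.238]
orientation: [0.484, 3.093, 0.013]
contact_force: [2.1, -0.4, 0.7]
grip_width: 0.0233
```

Run:
```python
from bench import r
from h import *
o=r.get_obs(); go(o,[.49,-.18,.22],55)
```

```text
clock 6.82 tcp [0.4509 0.2457 0.238 ] | shift cm [-16.71 -39.36   1.57] turn [ 0.6  0.5 17.2] F [ 2.1 -0.4  0.7] w 0.0233
```

Request:
jog_arm:
  rows:
    - {"xyz": [-1.5,-3.6,0],"delta_rot": [0,0,3],"fingers": 0.5}
    - {"xyz": [-3,-7.2,0],"delta_rot": [0,0,6],"fingers": 0.5}
    - {"xyz": [-4.6,-10.8,0.3],"delta_rot": [0,0,10],"fingers": 0.5}
    - {"xyz": [-6.1,-14.4,0.6],"delta_rot": [0.3,0.3,14],"fingers": 0.5}
    - {"xyz": [-7.6,-18,0.9],"delta_rot": [0.6,0.5,17],"fingers": 0.5}

```text
clock: 7.23
tcp_pos: [0.4691, 0.0485, 0.2288]
orientation: [0.945, 2.994, 0.001]
contact_force: [1.1, -0.2, -0.2]
grip_width: 0.0425
```

Run:
```python
from bench import r
from h import *
o=r.get_obs(); go(o,[.49,-.18,.22],55)
```

```text
clock 7.23 tcp [0.4691 0.0485 0.2288] | shift cm [-14.83 -17.52   0.89] turn [ 0.1  0.1 -0. ] F [ 1.1 -0.2 -0.2] w 0.0425
```

Run:
```python
from bench import r,imaging
from h import *
ci=imaging.camera_info("wrist")
f=imaging.grab_frame("wrist")
for q,z in [("bracket_hole",.09),("tab_hole",.09),("pin_shank",.005)]:
    for d in imaging.tip_of("wrist",q)[:2]: print(q,d["conf"],d["position"],atz(ci,d["position"],z,rayf))
cv2.imwrite("pics/w8.png",f)
```

```text
bracket_hole 0.75 [454.1, 283.0] [0.57771774 0.11444688 0.09      ]
bracket_hole 0.53 [470.8, 280.1] [0.58486484 0.12848323 0.09      ]
tab_hole 0.8 [470.0, 275.4] [0.58045057 0.12984453 0.09      ]
```

View pics/w8.png

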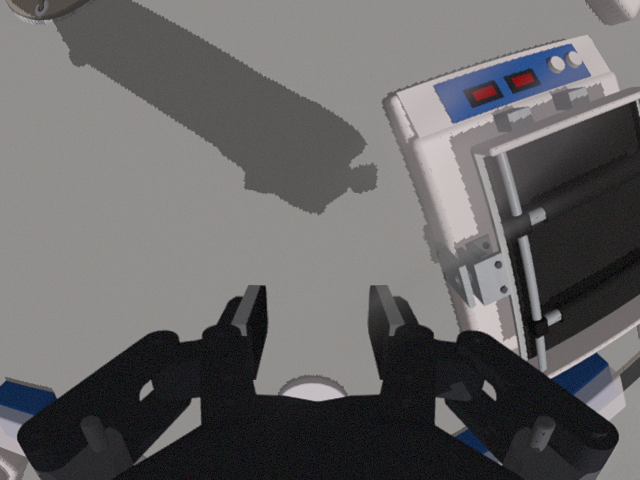

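Request:
jog_arm:
  rows:
    - {"xyz": [-2.7,-3.1,0],"delta_rot": [0,0,0],"fingers": 0.5}
    - {"xyz": [-5.4,-6.2,0],"delta_rot": [0,0,0],"fingers": 0.5}
    - {"xyz": [-8.1,-9.3,0.3],"delta_rot": [0,0,0],"fingers": 0.5}
    - {"xyz": [-10.8,-12.4,0.6],"delta_rot": [0,0,0],"fingers": 0.5}
    - {"xyz": [-13.5,-15.5,0.9],"delta_rot": [0,0,0],"fingers": 0.5}

```text
clock: 7.85
tcp_pos: [0.492, -0.1551, 0.2199]
orientation: [0.938, 2.995, 0.001]
contact_force: [1.5, 0.5, -0.5]
grip_width: 0.0428
```

Run:
```python
from bench import r,imaging
from h import *
o=r.get_obs(); go(o,[.521,-.2378,.12],55)
ci=imaging.camera_info("wrist")
f=imaging.grab_frame("wrist")
for q in ["pin_shank","pin_bend","pin_nose"]:
    for d in imaging.tip_of("wrist",q)[:2]: print(q,d["conf"],d["position"],atz(ci,d["position"],.005,rayf))
cv2.imwrite("pics/w9.png",f)
```

```text
clock 7.85 tcp [ 0.492  -0.1551  0.2199] | shift cm [-7.07 -5.15 10.  ] turn [0.1 0.1 0.2] F [ 1.5  0.5 -0.5] w 0.0428
pin_shank 0.62 [269.2, 277.3] [ 0.52456483 -0.23913864  0.005     ]
pin_bend 0.79 [266.6, 291.2] [ 0.5355524  -0.25100894  0.005     ]
pin_nose 0.55 [266.4, 226.9] [ 0.48003099 -0.20912743  0.005     ]
```

View pics/w9.png

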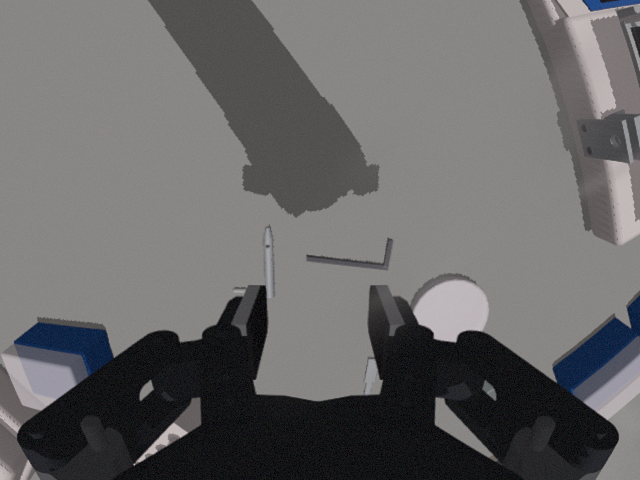

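Run:
```python
from bench import r,imaging
from h import *
ci=imaging.camera_info("wrist")
n=atz(ci,(267.5,226),.004,rayf);t=atz(ci,(271,297),.006,rayf);v=(n-t)[:2];L=np.hypot(*v)
print(n,t,L,np.degrees(np.arctan2(v[1],v[0])),"shank pt",t[:2]+v/L*.023)
o=r.get_obs(); go(o,[.5215,-.238,.12],55)
```

```text
[ 0.4791106  -0.20664504  0.004     ] [ 0.54197361 -0.24967592  0.006     ] 0.07618015031571503 145.60764670389787 shank pt [ 0.52299427 -0.23668421]
clock 8.05 tcp [ 0.4916 -0.1544  0.2193] | shift cm [-7.24 -5.16  9.93] turn [0.1 0.  0. ] F [ 0.1  0.9 -0.8] w 0.0427
```

Request:
jog_arm:
  rows:
    - {"xyz": [-3,-2.1,1.5],"delta_rot": [0,0,-0.6],"fingers": 0.5}
    - {"xyz": [-6,-4.2,3.5],"delta_rot": [0,0,-0.6],"fingers": 0.5}
    - {"xyz": [-7.2,-5.1,7],"delta_rot": [0,0,-0.6],"fingers": 0.5}
    - {"xyz": [-7.2,-5.1,10],"delta_rot": [0,0,-0.6],"fingers": 0.5}
    - {"xyz": [-7.2,-5.1,12],"delta_rot": [0,0,-0.6],"fingers": 0.5}

```text
clock: 8.47
tcp_pos: [0.5217, -0.2352, 0.0969]
orientation: [-0.925, -3.002, -0.005]
contact_force: [-0.9, 0.8, -0.6]
grip_width: 0.0423
```

Run:
```python
from bench import r,imaging
from h import *
o=r.get_obs(); go(o,[.5215,-.2373,.003],55.6)
ci=imaging.camera_info("wrist")
f=imaging.grab_frame("wrist")
cv2.imwrite("pics/w10.png",f)
for q in ["pin_shank","pin_bend","pin_nose"]:
    for d in imaging.tip_of("wrist",q)[:2]: print(q,d["conf"],d["position"],atz(ci,d["position"],.005,rayf))
o=r.get_obs(); go(o,[.5215,-.2373,.003],55.6)
```

```text
clock 8.47 tcp [ 0.5217 -0.2352  0.0969] | shift cm [-0.12 -0.2   9.38] turn [ 0.2 -0.1  0.2] F [-0.9  0.8 -0.6] w 0.0423
pin_shank 0.9 [315.0, 248.5] [ 0.52467286 -0.23965244  0.005     ]
pin_bend 0.6 [314.2, 271.3] [ 0.53756293 -0.24912191  0.005     ]
pin_nose 0.84 [315.7, 166.6] [ 0.48071157 -0.20908016  0.005     ]
clock 8.67 tcp [ 0.5229 -0.2349  0.1002] | shift cm [-0.01 -0.3   9.72] turn [0.2 0.1 0.2] F [0.4 0.9 0.6] w 0.0427
```

View pics/w10.png

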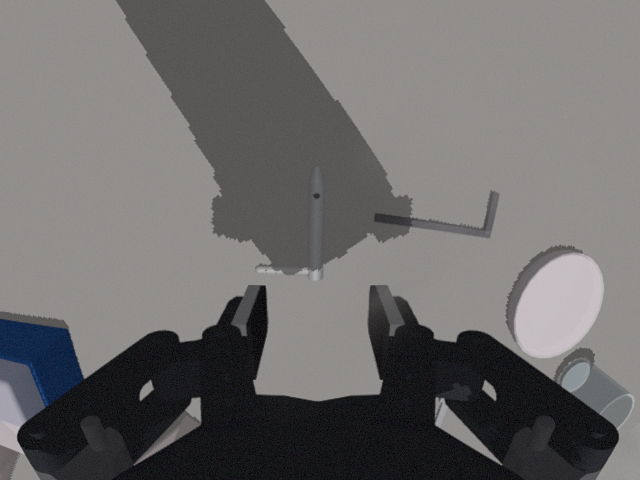

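Request:
jog_arm:
  rows:
    - {"xyz": [-0.1,-0.3,3],"delta_rot": [0.2,0.1,0],"fingers": 0.5}
    - {"xyz": [-0.1,-0.3,6],"delta_rot": [0.2,0.1,0],"fingers": 0.5}
    - {"xyz": [-0.1,-0.3,8.5],"delta_rot": [0.2,0.1,0],"fingers": 0.5}
    - {"xyz": [-0.1,-0.3,9.4],"delta_rot": [0.2,0.1,0],"fingers": 0.5}
    - {"xyz": [-0.1,-0.3,9.65],"delta_rot": [0.2,0.1,0],"fingers": 0.5}

```text
clock: 9.08
tcp_pos: [0.5227, -0.2369, 0.0039]
orientation: [-0.92, -3.003, -0.0]
contact_force: [0.6, 1.2, -0.2]
grip_width: 0.0426
```

Run:
```python
from bench import r,imaging
from h import *
o=r.get_obs(); go(o,[.522,-.238,.003],55.6)
ci=imaging.camera_info("wrist")
f=imaging.grab_frame("wrist")
cv2.imwrite("pics/w11.png",f)
o=r.get_obs(); go(o,[.522,-.238,.003],55.6)
```

```text
clock 9.08 tcp [ 0.5227 -0.2369  0.0039] | shift cm [-0.01 -0.13  0.09] turn [-0.  -0.1  0.3] F [ 0.6  1.2 -0.2] w 0.0426
clock 9.13 tcp [ 0.5232 -0.2372  0.0045] | shift cm [ 0.05 -0.14  0.15] turn [0.  0.  0.3] F [-0.6 -0.  -0.3] w 0.0426
```

View pics/w11.png

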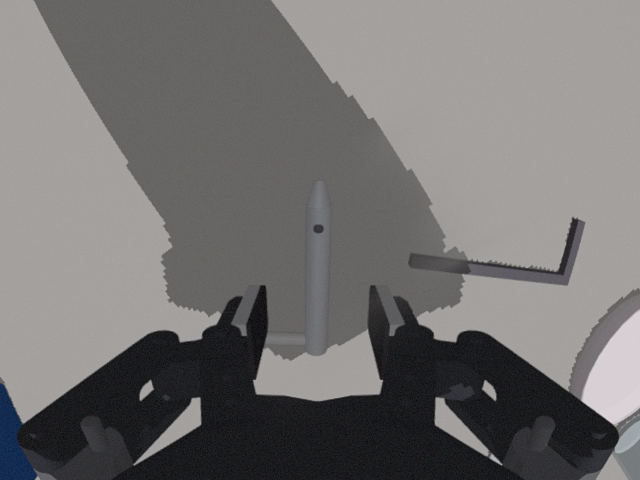

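Run:
```python
from bench import r,imaging
from h import *
ci=imaging.camera_info("wrist");o=r.get_obs();M=R.from_rotvec(o["orientation"])
def pf(P):
    p=R.from_rotvec(ci["attitude"]).inv().apply(np.asarray(P)-ci["xyz"]);t=np.arctan2(np.hypot(p[0],p[1]),p[2]);K=ci["camera_matrix"]
    u=p[:2]/np.hypot(*p[:2])*t*K[0,0]; return (u+K[:2,2]).round(1)
print(M.inv().apply(ci["xyz"]-o["tcp_pos"]))
for x in (-.011,0,.011):
  for y in (-.0213,.0213):
    for z in (-.008,-.03): print(x,y,z,pf(o["tcp_pos"]+M.apply([x,y,z])))
n=atz(ci,(319,180),.003,rayf);t=atz(ci,(316,355),.005,rayf);h=atz(ci,(290,339),.003,rayf)
for p in (n,t,h): print(p, M.inv().apply(p-o["tcp_pos"]))
print(np.linalg.norm(n-t))
```

```text
[ 0.06644525 -0.00027446 -0.14168835]
-0.011 -0.0213 -0.008 [267.2 332.6]
-0.011 -0.0213 -0.03 [259.9 362.3]
-0.011 0.0213 -0.008 [370.1 332.5]
-0.011 0.0213 -0.03 [377.6 362.3]
0 -0.0213 -0.008 [265.7 309. ]
0 -0.0213 -0.03 [257.7 336.6]
0 0.0213 -0.008 [371.6 309. ]
0 0.0213 -0.03 [379.8 336.6]
0.011 -0.0213 -0.008 [264.2 283.8]
0.011 -0.0213 -0.03 [255.5 308.6]
0.011 0.0213 -0.008 [373.1 283.8]
0.011 0.0213 -0.03 [382.  308.6]
[ 0.48169247 -0.2089136   0.003     ] [0.05020297 0.00011953 0.00146529]
[ 0.5447604  -0.25314966  0.005     ] [-0.02682182 -0.00115363 -0.0005231 ]
[ 0.53231981 -0.2586909   0.003     ] [-0.01962633 -0.01271693  0.00147408]
0.07706096779308819
```

Request:
jog_arm:
  rows:
    - {"xyz": [0,-0.1,0.2],"delta_rot": [0,0,0],"fingers": 0.5}
    - {"xyz": [0,-0.1,0.2],"delta_rot": [0,0,0],"fingers": 0.8}
    - {"xyz": [0,-0.1,0.2],"delta_rot": [0,0,0],"fingers": 1}
    - {"xyz": [0,-0.1,0.2],"delta_rot": [0,0,0],"fingers": 1}
    - {"xyz": [0,-0.1,0.2],"delta_rot": [0,0,0],"fingers": 1}
  grip_force: 60

```text
clock: 9.55
tcp_pos: [0.5235, -0.2384, 0.0039]
orientation: [0.921, 3.001, -0.001]
contact_force: [-1.0, 1.0, 7.7]
grip_width: 0.0064
```

Request:
jog_arm:
  rows:
    - {"xyz": [0,0,0],"delta_rot": [0,0,0],"fingers": 1}
    - {"xyz": [0,0,0],"delta_rot": [0,0,0],"fingers": 1}
    - {"xyz": [0,0,-1],"delta_rot": [0,0,0],"fingers": 1}
    - {"xyz": [0,0,-3],"delta_rot": [0,0,0],"fingers": 1}
    - {"xyz": [0,0,-5],"delta_rot": [0,0,0],"fingers": 1}

```text
clock: 9.97
tcp_pos: [0.5227, -0.238, 0.0544]
orientation: [0.921, 3.003, 0.0]
contact_force: [0.4, 0.2, -0.3]
grip_width: 0.0069
```

Run:
```python
from bench import r,imaging
from h import *
o=r.get_obs(); go(o,[.522,-.238,.12],55.6)
cv2.imwrite("pics/w12.png",imaging.grab_frame("wrist"))
```

```text
clock 9.97 tcp [ 0.5227 -0.238   0.0544] | shift cm [ 0.05 -0.04 -6.56] turn [0.  0.  0.3] F [ 0.4  0.2 -0.3] w 0.0069
```

View pics/w12.png

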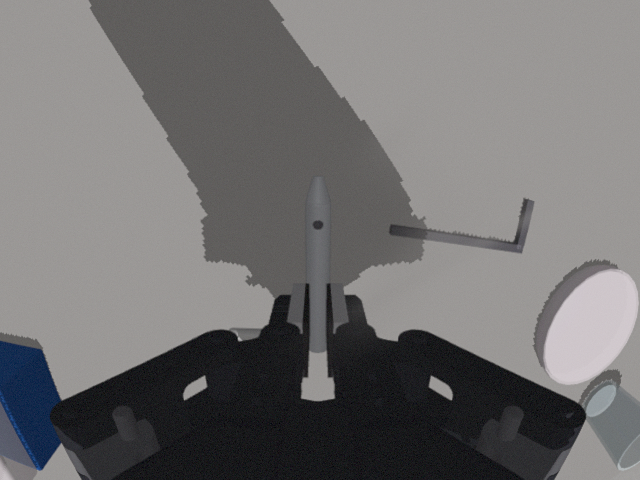

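Request:
jog_arm:
  rows:
    - {"xyz": [0,0,2.5],"delta_rot": [0,0,0],"fingers": 1}
    - {"xyz": [0,0,4.5],"delta_rot": [0,0,0],"fingers": 1}
    - {"xyz": [0,0,5.05],"delta_rot": [0,0,0],"fingers": 1}
    - {"xyz": [0,0,5.05],"delta_rot": [0,0,0],"fingers": 1}
    - {"xyz": [0,0,5.05],"delta_rot": [0,0,0],"fingers": 0.75}

```text
clock: 10.43
tcp_pos: [0.5257, -0.2388, 0.0084]
orientation: [0.919, 2.998, -0.001]
contact_force: [-0.5, -0.5, 0.5]
grip_width: 0.0177
```

Request:
jog_arm:
  rows:
    - {"xyz": [0,0,0],"delta_rot": [0,0,0],"fingers": 0.7}
    - {"xyz": [0,0,0.2],"delta_rot": [0,0,0],"fingers": 0.7}
    - {"xyz": [0,0,0.4],"delta_rot": [0,0,0],"fingers": 0.7}
    - {"xyz": [0,0,0.4],"delta_rot": [0,0,0],"fingers": 0.7}
    - {"xyz": [0,0,0.4],"delta_rot": [0,0,0],"fingers": 0.7}

```text
clock: 10.85
tcp_pos: [0.5258, -0.2389, 0.0046]
orientation: [0.919, 2.997, -0.001]
contact_force: [0.4, -0.1, 1.0]
grip_width: 0.0257
```

Run:
```python
from bench import r,imaging
from h import *
o=r.get_obs(); go(o,[.522,-.238,.0],55.6)
cv2.imwrite("pics/w13.png",imaging.grab_frame("wrist"))
o=r.get_obs(); go(o,[.522,-.238,.0],55.6)
```

```text
clock 10.85 tcp [ 0.5258 -0.2389  0.0046] | shift cm [ 0.37 -0.14  0.46] turn [0.1 0.4 0.3] F [ 0.4 -0.1  1. ] w 0.0257
clock 10.9 tcp [ 0.5258 -0.2389  0.0046] | shift cm [ 0.37 -0.14  0.46] turn [0.1 0.4 0.3] F [-0.1 -0.5 -0.1] w 0.0257
```

View pics/w13.png

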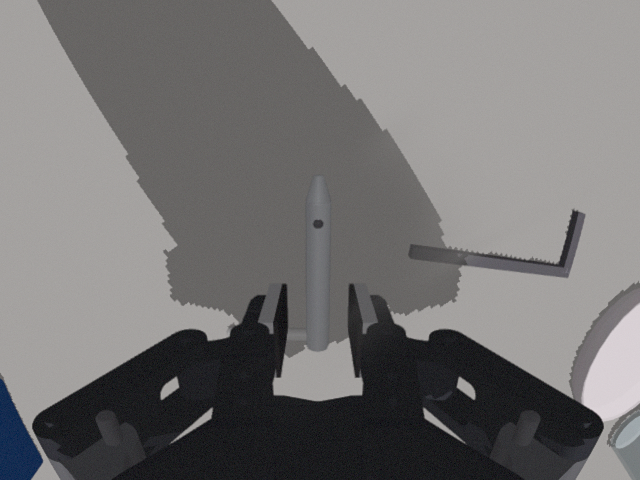

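Request:
jog_arm:
  rows:
    - {"xyz": [0.25,0,0.2],"delta_rot": [0.1,0.4,0.3],"fingers": 0.7}
    - {"xyz": [0.25,0,0.4],"delta_rot": [0.1,0.4,0.3],"fingers": 0.7}
    - {"xyz": [0.25,0,0.5],"delta_rot": [0.1,0.4,0.3],"fingers": 0.7}
    - {"xyz": [0.25,0,0.5],"delta_rot": [0.1,0.4,0.3],"fingers": 0.7}
    - {"xyz": [0.25,0,0.5],"delta_rot": [0.1,0.4,0.3],"fingers": 0.7}

```text
clock: 11.32
tcp_pos: [0.5237, -0.2373, -0.0]
orientation: [-0.928, -3.0, 0.001]
contact_force: [-1.8, 2.4, 6.4]
grip_width: 0.0254
```

Run:
```python
from bench import r,imaging
from h import *
o=r.get_obs(); go(o,[.522,-.238,.0],55.6)
```

```text
clock 11.32 tcp [ 0.5237 -0.2373 -0.    ] | shift cm [ 0.1  -0.15 -0.  ] turn [-0.  -0.1  0. ] F [-1.8  2.4  6.4] w 0.0254
```

Request:
jog_arm:
  rows:
    - {"xyz": [0,0,0],"delta_rot": [0,0,0],"fingers": 0.8}
    - {"xyz": [0,0,-0.05],"delta_rot": [0,0,0],"fingers": 0.9}
    - {"xyz": [0,0,-0.05],"delta_rot": [0,0,0],"fingers": 1}
    - {"xyz": [0,0,-0.05],"delta_rot": [0,0,0],"fingers": 1}
    - {"xyz": [0,0,-0.05],"delta_rot": [0,0,0],"fingers": 1}
  grip_force: 60

```text
clock: 11.73
tcp_pos: [0.5239, -0.2372, 0.0006]
orientation: [-0.928, -3.0, 0.001]
contact_force: [-0.6, 1.5, 4.9]
grip_width: 0.0071
```

Request:
jog_arm:
  rows:
    - {"xyz": [0,0,0],"delta_rot": [0,0,0],"fingers": 1}
    - {"xyz": [0,0,-1],"delta_rot": [0,0,0],"fingers": 1}
    - {"xyz": [0,0,-4],"delta_rot": [0,0,0],"fingers": 1}
    - {"xyz": [0,0,-8],"delta_rot": [0,0,0],"fingers": 1}
    - {"xyz": [0,0,-12],"delta_rot": [0,0,0],"fingers": 1}

```text
clock: 12.15
tcp_pos: [0.5226, -0.2369, 0.1213]
orientation: [-0.927, -2.997, -0.0]
contact_force: [1.0, -0.5, -1.4]
grip_width: 0.0072
```

Run:
```python
from bench import r,imaging
from h import *
o=r.get_obs(); go(o,[.54,.02,.16],-12)
cv2.imwrite("pics/w14.png",imaging.grab_frame("wrist"))
o=r.get_obs(); go(o,[.54,.02,.16],-12)
```

```text
clock 12.15 tcp [ 0.5226 -0.2369  0.1213] | shift cm [13.09 22.18 -3.84] turn [-0.2 -0.2 67.6] F [ 1.  -0.5 -1.4] w 0.0072
clock 12.2 tcp [ 0.5277 -0.2383  0.1299] | shift cm [13.54 22.01 -3.1 ] turn [ 0.3  0.4 67.6] F [ 2.4 -0.7  4.5] w 0.0071
```

View pics/w14.png

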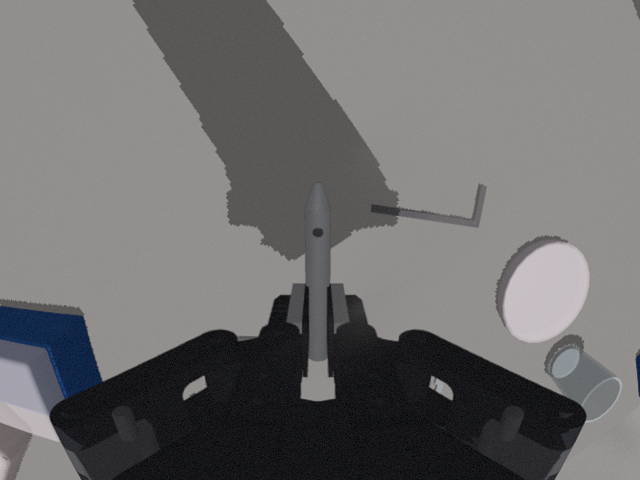

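Request:
jog_arm:
  rows:
    - {"xyz": [2,3.3,-1],"delta_rot": [0,0,7],"fingers": 1}
    - {"xyz": [4,6.6,-2],"delta_rot": [0,0,14],"fingers": 1}
    - {"xyz": [6,9.9,-3],"delta_rot": [0,0,21],"fingers": 1}
    - {"xyz": [8,13.2,-3],"delta_rot": [0,0,28],"fingers": 1}
    - {"xyz": [10,16.5,-3],"delta_rot": [0,0,35],"fingers": 1}

```text
clock: 12.62
tcp_pos: [0.5381, -0.0455, 0.1603]
orientation: [1.785, 2.573, 0.003]
contact_force: [-0.4, -0.2, -0.9]
grip_width: 0.0069
```

Run:
```python
from bench import r,imaging
from h import *
o=r.get_obs(); go(o,[.54,.02,.15],-12)
```

```text
clock 12.62 tcp [ 0.5381 -0.0455  0.1603] | shift cm [6.08 2.47 1.  ] turn [ 0.5  0.3 32.5] F [-0.4 -0.2 -0.9] w 0.0069
```

Request:
jog_arm:
  rows:
    - {"xyz": [1.5,0.6,0.3],"delta_rot": [0.1,0.1,7],"fingers": 1}
    - {"xyz": [3,1.2,0.6],"delta_rot": [0.3,0.2,14],"fingers": 1}
    - {"xyz": [4.5,1.8,1],"delta_rot": [0.5,0.3,21],"fingers": 1}
    - {"xyz": [6,2.4,1],"delta_rot": [0.5,0.3,28],"fingers": 1}
    - {"xyz": [6.1,2.5,1],"delta_rot": [0.5,0.3,32.5],"fingers": 1}

```text
clock: 13.03
tcp_pos: [0.5397, 0.0241, 0.15]
orientation: [-2.442, -1.974, -0.002]
contact_force: [0.3, 0.5, -0.1]
grip_width: 0.0071
```

Run:
```python
from bench import r,imaging
from h import *
from scipy.optimize import brentq
o=r.get_obs(); go(o,[.5614,.0434,.0856],-12)
o=r.get_obs(); ci=imaging.camera_info("wrist")
f=imaging.grab_frame("wrist");cv2.imwrite("pics/w15.png",f)
o=r.get_obs(); go(o,[.5614,.0434,.0856],-12)
for q,z in [("bracket_hole",.09),("tab_hole",.09),("pin_nose",.154)]:
    for d in imaging.tip_of("wrist",q)[:2]: print(q,d["conf"],d["position"],atz(ci,d["position"],z,rayf))
```

```text
clock 13.03 tcp [0.5397 0.0241 0.15  ] | shift cm [2.33 1.72 6.44] turn [-0.  -0.1 -0.1] F [ 0.3  0.5 -0.1] w 0.0071
clock 13.08 tcp [0.5399 0.0227 0.1501] | shift cm [2.47 1.66 6.45] turn [-0.  -0.1 -0.3] F [-0.  -0.4 -1.2] w 0.007
bracket_hole 0.83 [346.4, 77.6] [0.57705428 0.11868071 0.09      ]
bracket_hole 0.23 [350.4, 57.1] [0.58162792 0.12959805 0.09      ]
tab_hole 0.77 [351.9, 57.1] [0.58242277 0.12945232 0.09      ]
pin_nose 0.78 [316.9, 183.9] [0.55120588 0.07264943 0.154     ]
```

View pics/w15.png

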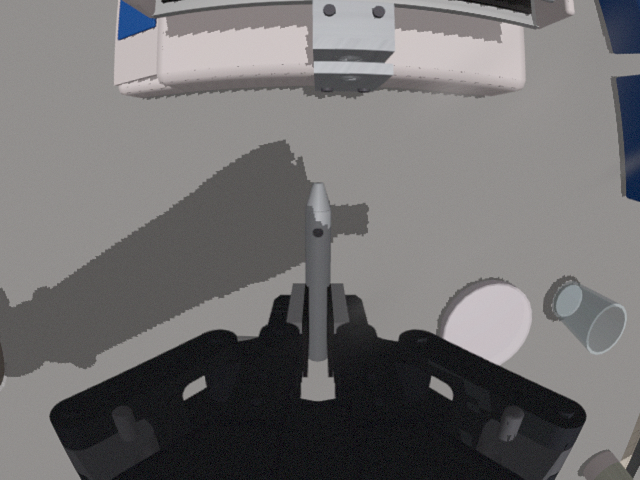

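Request:
jog_arm:
  rows:
    - {"xyz": [0.8,0.6,1.6],"delta_rot": [0,0,0],"fingers": 1}
    - {"xyz": [1.6,1.2,3.6],"delta_rot": [0,0,-0.3],"fingers": 1}
    - {"xyz": [2.2,1.66,5.6],"delta_rot": [0,0,-0.3],"fingers": 1}
    - {"xyz": [2.4,1.66,6.4],"delta_rot": [0,0,-0.3],"fingers": 1}
    - {"xyz": [2.4,1.66,6.45],"delta_rot": [0,0,-0.3],"fingers": 1}

```text
clock: 13.65
tcp_pos: [0.5597, 0.0391, 0.0836]
orientation: [-2.431, -1.987, 0.005]
contact_force: [-0.1, -0.6, -1.1]
grip_width: 0.0071
```

```bash
cat > look2.py <<'E'
from bench import r,imaging
from h import *
import sys
n=sys.argv[1]
o=r.get_obs(); go(o,[.5614,.0434,.0856],-12)
t=imaging.grab_frame("top")
s=imaging.grab_frame("scene")
ci=imaging.camera_info("wrist");w=imaging.grab_frame("wrist")
o=r.get_obs(); go(o,[.5614,.0434,.0856],-12)
for q,z in [("bracket_hole",.09),("pin_nose",.09)]:
    for d in imaging.tip_of("wrist",q)[:2]: print(q,round(d["conf"],2),np.round(d["position"],1),atz(ci,d["position"],z,rayf).round(4))
for k,v in dict(top=t,scene=s,w=w).items(): cv2.imwrite(f"pics/{k}{n}.png",v)
b=cv2.resize(s[170:250,350:430],(400,400),interpolation=cv2.INTER_CUBIC)
a=cv2.resize(w[0:240,200:440],(400,400),interpolation=cv2.INTER_CUBIC)
cv2.imwrite(f"pics/y{n}.png",np.hstack([a,b]))
E
python3 look2.py 16
```

```text
clock 13.65 tcp [0.5597 0.0391 0.0836] | shift cm [ 0.45  0.08 -0.2 ] turn [-0.2  0.1  0.5] F [-0.1 -0.6 -1.1] w 0.0071
clock 13.8 tcp [0.5614 0.039  0.0863] | shift cm [ 0.43 -0.09  0.07] turn [0.  0.  0.4] F [ 0.  -0.5 -0.5] w 0.0068
bracket_hole 0.84 [316.1 101.1] [0.5778 0.1178 0.09  ]
pin_nose 0.9 [317.5 178.4] [0.5726 0.0896 0.09  ]
```

View pics/w16.png

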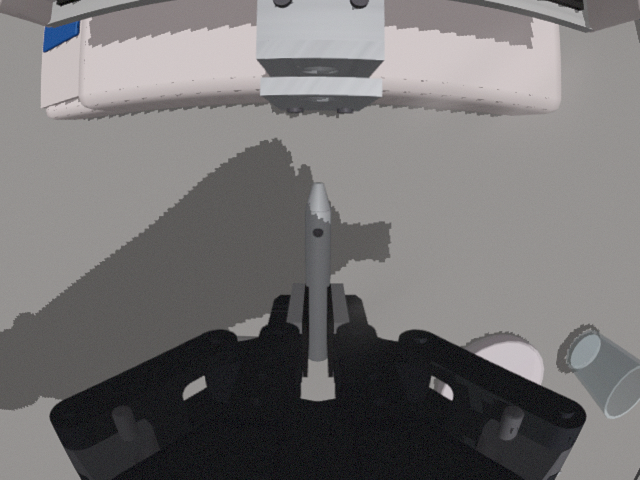

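View pics/y16.png

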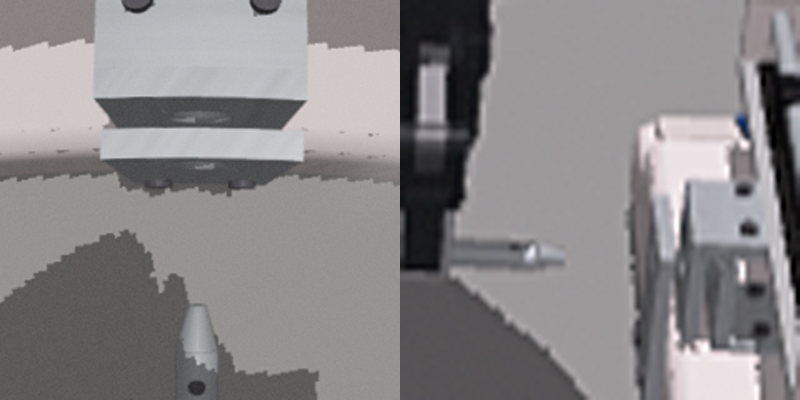

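Run:
```python
import cv2
w=cv2.imread("pics/w16.png")
cv2.imwrite("pics/w16z.png",cv2.resize(w[50:200,245:395],(800,600) if 0 else (600,600),interpolation=cv2.INTER_CUBIC))
```

```text
(no output)
```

View pics/w16z.png

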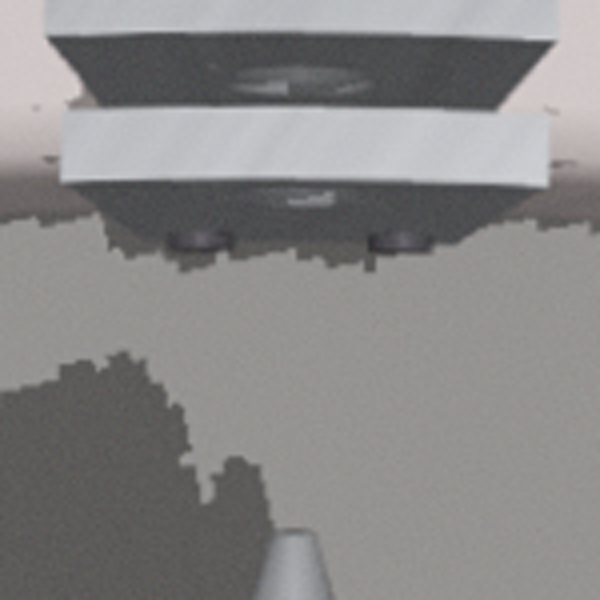

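```bash
cat > an.py <<'E'
from bench import r,imaging
from h import *
o=r.get_obs();ci=imaging.camera_info("wrist")   # arm at rest
M=R.from_rotvec(o["orientation"])
def T(p,z):
    P=atz(ci,(245+p[0]/4,50+p[1]/4),z,rayf); return P,M.inv().apply(P-o["tcp_pos"])*1000
for k,p,z in [("ofl",(62,182),.105),("ofr",(548,188),.105),("orl",(62,108),.105),("orr",(548,113),.105),("tl",(47,38),.106),("tr",(557,42),.106),("hole",(300,195),.09),("thole",(303,80),.09),("nose",(295,530),.09)]:
    P,t=T(p,z);print(k,P.round(4),t.round(1))
y=M.apply([0,1,0]);print("yaw y",np.degrees(np.arctan2(y[1],y[0])), M.as_matrix()[2].round(4))
E
python3 an.py
```

```text
ofl [0.561  0.1226 0.105 ] [ 81.6 -17.4 -18.3]
ofr [0.6001 0.1142 0.105 ] [ 81.2  22.5 -18.2]
orl [0.5623 0.1288 0.105 ] [ 87.9 -17.4 -18.3]
orr [0.6014 0.1204 0.105 ] [ 87.6  22.5 -18.2]
tl [0.5624 0.1348 0.106 ] [ 93.8 -18.5 -19.3]
tr [0.6032 0.1262 0.106 ] [ 93.6  23.1 -19.2]
hole [0.5803 0.1187 0.09  ] [81.7  2.2 -3.3]
thole [0.5828 0.1294 0.09  ] [92.6  2.5 -3.3]
nose [0.5736 0.0882 0.09  ] [50.4  1.7 -3.3]
yaw y -11.576234677701423 [-2.0e-04  1.9e-03 -1.0e+00]
```

Run:
```python
import cv2
w=cv2.imread("pics/w16.png");s=cv2.imread("pics/scene16.png")
a=cv2.resize(w[170:370,270:370],(300,600),interpolation=cv2.INTER_CUBIC)
b=cv2.resize(s[180:240,360:440],(480,360),interpolation=cv2.INTER_CUBIC); b=cv2.copyMakeBorder(b,0,240,0,0,0)
import numpy as np
cv2.imwrite("pics/w16y.png",np.hstack([a,b]))
```

```text
(no output)
```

View pics/w16y.png

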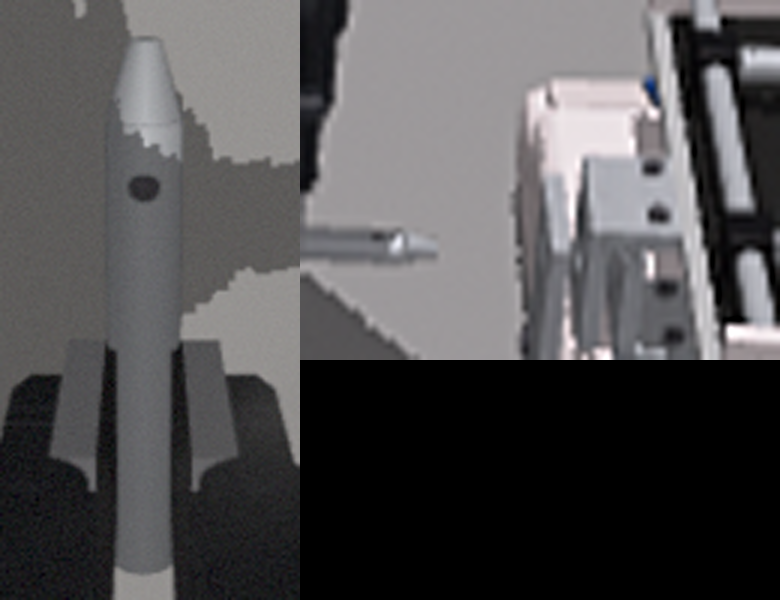

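Run:
```python
from bench import r,imaging
from h import *
o=r.get_obs();ci=imaging.camera_info("wrist");M=R.from_rotvec(o["orientation"])
print(o["tcp_pos"])
for z in (.086,.088,.09,.092,.094):
    n=M.inv().apply(atz(ci,(318.7,182.7),z-.001,rayf)-o["tcp_pos"])*1e3
    t=M.inv().apply(atz(ci,(318.3,361),z+.005,rayf)-o["tcp_pos"])*1e3
    s=[M.inv().apply(atz(ci,(270+c/3,213),z+0.00,rayf)-o["tcp_pos"])[1]*1e3 for c in (107,182)]
    print(z,n.round(1),t.round(1),(n-t)[0].round(1),"diam",s)
s=imaging.camera_info("scene");n=o["tcp_pos"]+M.apply([.0515,0,-.0035])
print(proj(s,n),[proj(s,n+[0,0,d]).round(1) for d in (-.004,.004)])
```

```text
[0.56176717 0.03916825 0.08672447]
0.086 [49.7  1.7  1.7] [-27.    1.6  -4.3] 76.7 diam [np.float64(-3.348251299054959), np.float64(6.424912014220048)]
0.088 [49.9  1.7 -0.3] [-25.7   1.6  -6.3] 75.6 diam [np.float64(-3.2829580695728398), np.float64(6.3529120689511025)]
0.09 [50.2  1.7 -2.3] [-24.3   1.6  -8.3] 74.5 diam [np.float64(-3.2176648400907153), np.float64(6.280912123682158)]
0.092 [50.4  1.7 -4.3] [-22.9   1.6 -10.3] 73.3 diam [np.float64(-3.152371610608596), np.float64(6.2089121784132155)]
0.094 [50.6  1.7 -6.3] [-21.6   1.6 -12.3] 72.2 diam [np.float64(-3.087078381126473), np.float64(6.136912233144269)]
[382.64950785 220.89214974] [array([382.5, 222.7]), array([382.8, 219.1])]
```

Request:
jog_arm:
  rows:
    - {"xyz": [0.6,0,0],"delta_rot": [0,0,0.5],"fingers": 1}
    - {"xyz": [1.4,0.01,0],"delta_rot": [0,0,0.5],"fingers": 1}
    - {"xyz": [2.2,0.02,0],"delta_rot": [0,0,0.5],"fingers": 1}
    - {"xyz": [2.6,0.03,0],"delta_rot": [0,0,0.5],"fingers": 1}
    - {"xyz": [2.6,0.03,0],"delta_rot": [0,0,0.5],"fingers": 1}

```text
clock: 14.32
tcp_pos: [0.5676, 0.0668, 0.087]
orientation: [2.439, 1.978, 0.003]
contact_force: [0.4, 0.2, -0.5]
grip_width: 0.0076
```

```bash
python3 look2.py 17
python3 - <<'E'
import cv2
w=cv2.imread("pics/w17.png");s=cv2.imread("pics/scene17.png")
a=cv2.resize(w[100:230,265:375],(508,600),interpolation=cv2.INTER_CUBIC)
b=cv2.resize(s[190:240,385:420],(280,400),interpolation=cv2.INTER_CUBIC); b=cv2.copyMakeBorder(b,0,200,0,0,0)
import numpy as np
cv2.imwrite("pics/w17z.png",np.hstack([a,b]))
E
```

```text
clock 14.32 tcp [0.5676 0.0668 0.087 ] | shift cm [-2.42 -0.12  0.13] turn [ 0.1 -0.1  0.1] F [ 0.4  0.2 -0.5] w 0.0076
clock 14.47 tcp [0.5671 0.0645 0.0865] | shift cm [-2.18 -0.12  0.1 ] turn [ 0.1  0.  -0.1] F [-0.4  0.5 -1.2] w 0.0071
bracket_hole 0.77 [314.3 170.4] [0.5787 0.1187 0.09  ]
pin_nose 0.97 [321.3 182. ] [0.5804 0.1139 0.09  ]
```

View pics/w17z.png

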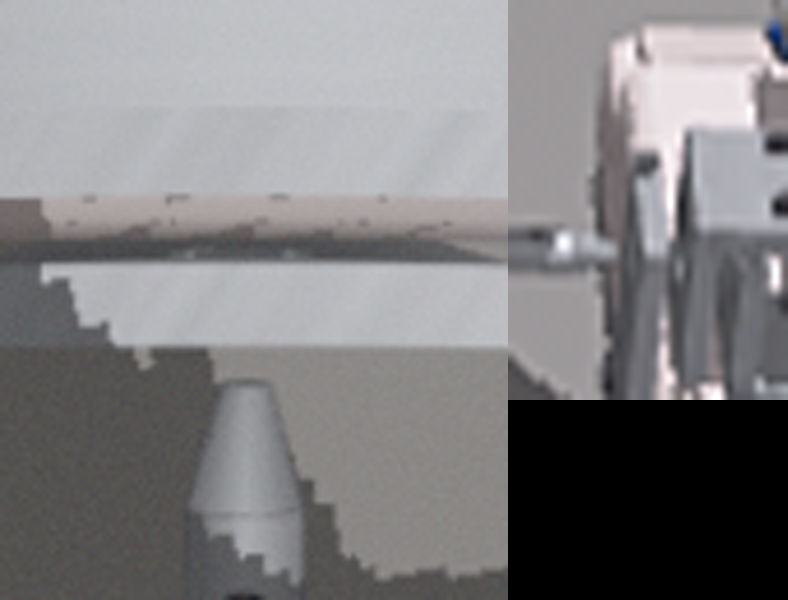

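View pics/w17.png

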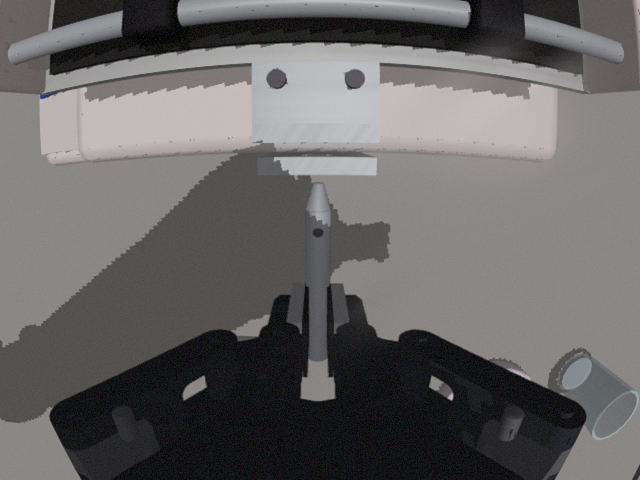

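Run:
```python
from bench import r,imaging
from h import *
o=r.get_obs();ci=imaging.camera_info("wrist");M=R.from_rotvec(o["orientation"])
T=lambda p,z:(M.inv().apply(atz(ci,p,z,rayf)-o["tcp_pos"])*1e3).round(2)
print(T((257.5,175),.105),T((376.5,175),.105),T((251.5,142),.106),T((379.5,142),.106),"nose",T((318.3,182.7),.089),"shank",T((318.2,230),.095))
print("cam center axis",R.from_rotvec(ci["attitude"]).as_matrix().T@M.as_matrix())
```

```text
[ 54.95 -18.75 -18.52] [ 54.93  21.03 -18.45] [ 66.09 -20.36 -19.53] [ 66.04  21.65 -19.46] nose [50.22  1.6  -2.48] shank [33.38  1.56 -8.47]
cam center axis [[-3.12067700e-04  9.99999944e-01  1.21935364e-04]
 [-9.62925510e-01 -2.67603792e-04 -2.69767291e-01]
 [-2.69767243e-01 -2.01600330e-04  9.62925539e-01]]
```

Request:
jog_arm:
  rows:
    - {"xyz": [0,-0.06,0],"delta_rot": [0,0,0],"fingers": 1}
    - {"xyz": [0.6,-0.06,0],"delta_rot": [0,0,0],"fingers": 1}
    - {"xyz": [1.2,-0.06,0],"delta_rot": [0,0,0],"fingers": 1}
    - {"xyz": [1.5,-0.06,0],"delta_rot": [0,0,0],"fingers": 1}
    - {"xyz": [1.5,-0.06,0],"delta_rot": [0,0,0],"fingers": 1}

```text
clock: 14.98
tcp_pos: [0.5699, 0.0806, 0.0867]
orientation: [2.441, 1.976, 0.002]
contact_force: [-1.1, -0.3, -1.1]
grip_width: 0.0075
```

```bash
python3 look2.py 18
```

```text
clock 14.98 tcp [0.5699 0.0806 0.0867] | shift cm [-3.81 -0.06  0.11] turn [ 0.1 -0.  -0. ] F [-1.1 -0.3 -1.1] w 0.0075
clock 15.13 tcp [0.5697 0.079  0.0865] | shift cm [-3.65 -0.06  0.09] turn [ 0.1  0.  -0.1] F [ 0.1  0.2 -0.5] w 0.0071
bracket_hole 0.72 [313.3 202.7] [0.5783 0.1211 0.09  ]
pin_nose 0.86 [319.  181.6] [0.5821 0.1285 0.09  ]
```

View pics/y18.png

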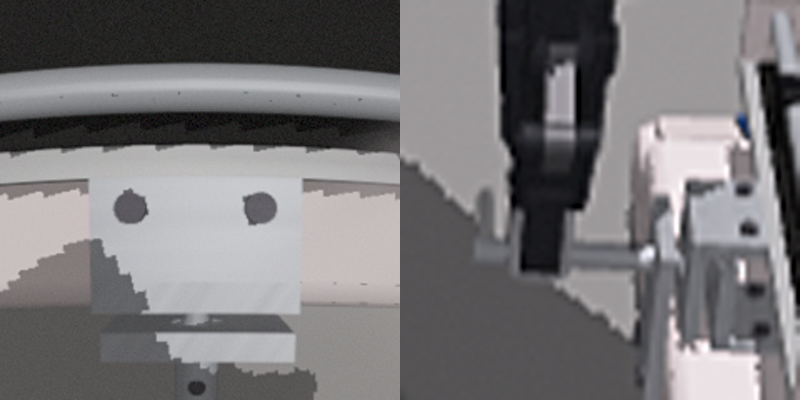

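Request:
jog_arm:
  rows:
    - {"xyz": [0.4,0,0],"delta_rot": [0,0,0],"fingers": 1}
    - {"xyz": [0.8,0,0],"delta_rot": [0,0,0],"fingers": 1}
    - {"xyz": [1.2,0,0],"delta_rot": [0,0,0],"fingers": 1}
    - {"xyz": [1.2,0,0],"delta_rot": [0,0,0],"fingers": 1}
    - {"xyz": [1.2,0,0],"delta_rot": [0,0,0],"fingers": 1}

```text
clock: 15.65
tcp_pos: [0.5722, 0.0909, 0.0865]
orientation: [2.442, 1.975, 0.001]
contact_force: [1.3, -0.3, -0.6]
grip_width: 0.0075
```

```bash
python3 look2.py 19
```

```text
clock 15.65 tcp [0.5722 0.0909 0.0865] | shift cm [-4.87 -0.06  0.09] turn [ 0.1  0.  -0.1] F [ 1.3 -0.3 -0.6] w 0.0075
clock 15.8 tcp [0.5721 0.0902 0.0864] | shift cm [-4.8  -0.06  0.09] turn [ 0.1  0.1 -0.1] F [-0.2 -0.4 -0.7] w 0.0072
bracket_hole 0.89 [315.9 237. ] [0.5789 0.1188 0.09  ]
```

View pics/y19.png

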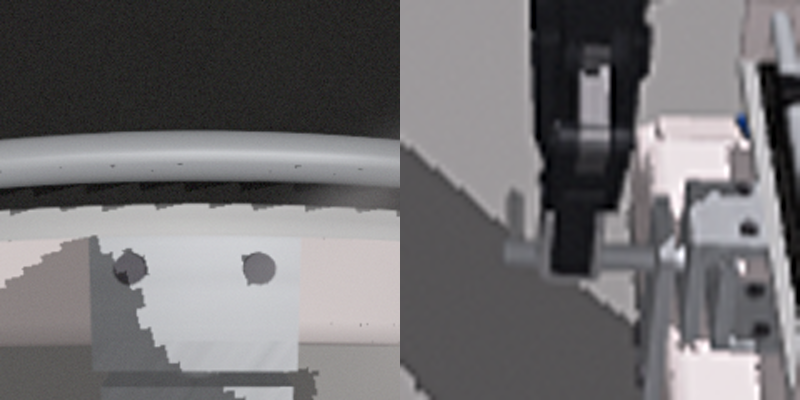

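Request:
jog_arm:
  rows:
    - {"xyz": [0.5,0,0],"delta_rot": [0,0,0],"fingers": 1}
    - {"xyz": [1.0,0,0],"delta_rot": [0,0,0],"fingers": 1}
    - {"xyz": [1.45,0,0],"delta_rot": [0,0,0],"fingers": 1}
    - {"xyz": [1.5,0,0],"delta_rot": [0,0,0],"fingers": 1}
    - {"xyz": [1.5,0,0],"delta_rot": [0,0,0],"fingers": 1}

```text
clock: 16.32
tcp_pos: [0.5753, 0.1056, 0.0865]
orientation: [2.441, 1.975, 0.001]
contact_force: [0.3, -0.5, -0.9]
grip_width: 0.0073
```

```bash
python3 look2.py 20
```

```text
clock 16.32 tcp [0.5753 0.1056 0.0865] | shift cm [-6.37 -0.06  0.09] turn [ 0.1  0.  -0.1] F [ 0.3 -0.5 -0.9] w 0.0073
clock 16.47 tcp [0.5752 0.1046 0.0864] | shift cm [-6.27 -0.06  0.09] turn [ 0.1  0.1 -0.1] F [ 0.6 -0.8 -1.1] w 0.0072
bracket_hole 0.71 [313.7 273.5] [0.578  0.1188 0.09  ]
```

View pics/y20.png

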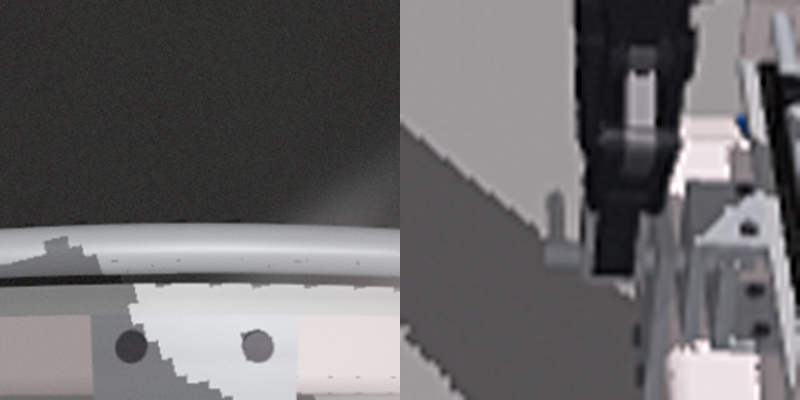

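View pics/w20.png

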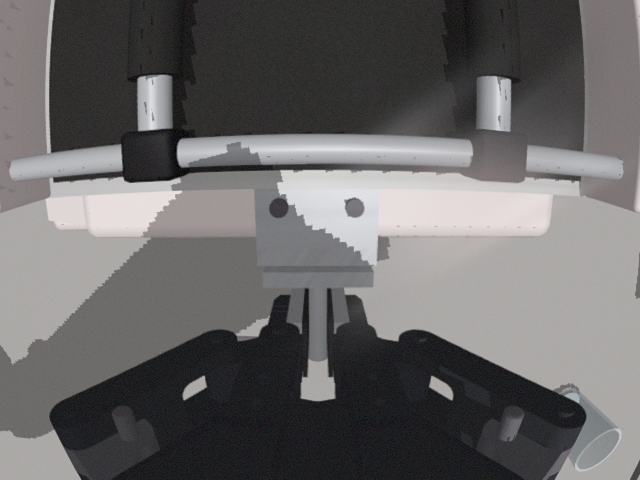

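Request:
jog_arm:
  rows:
    - {"xyz": [0,0,0],"delta_rot": [0,0,0],"fingers": 0.8}
    - {"xyz": [0,0,0],"delta_rot": [0,0,0],"fingers": 0.6}
    - {"xyz": [0,0,0],"delta_rot": [0,0,0],"fingers": 0.6}
    - {"xyz": [0,0,-2],"delta_rot": [0,0,0],"fingers": 0.6}
    - {"xyz": [0,0,-4.5],"delta_rot": [0,0,0],"fingers": 0.6}

```text
clock: 16.98
tcp_pos: [0.5735, 0.104, 0.13]
orientation: [-2.444, -1.974, 0.007]
contact_force: [-0.6, 0.7, 0.1]
grip_width: 0.034
```

Request:
jog_arm:
  rows:
    - {"xyz": [-2,0,0],"delta_rot": [0,0,0],"fingers": 0.6}
    - {"xyz": [-4,0,0],"delta_rot": [0,0,0],"fingers": 0.8}
    - {"xyz": [-6,0,0],"delta_rot": [0,0,0],"fingers": 1}
    - {"xyz": [-7,0,0],"delta_rot": [0,0,0],"fingers": 1}
    - {"xyz": [-7,0,0],"delta_rot": [0,0,0],"fingers": 1}

```text
clock: 17.4
tcp_pos: [0.5584, 0.0325, 0.1301]
orientation: [2.448, 1.968, -0.009]
contact_force: [-0.1, -0.6, 0.1]
grip_width: 0.0
```

```bash
python3 look2.py 21
```

```text
clock 17.4 tcp [0.5584 0.0325 0.1301] | shift cm [1.14 0.07 4.45] turn [-0.2  0.3 -0.4] F [-0.1 -0.6  0.1] w 0.0
clock 17.55 tcp [0.5591 0.037  0.1303] | shift cm [0.68 0.1  4.47] turn [-0.1  0.1 -0.1] F [0.9 0.6 0.2] w -0.0001
bracket_hole 0.67 [320.7 103.9] [0.5793 0.1174 0.09  ]
```

View pics/y21.png

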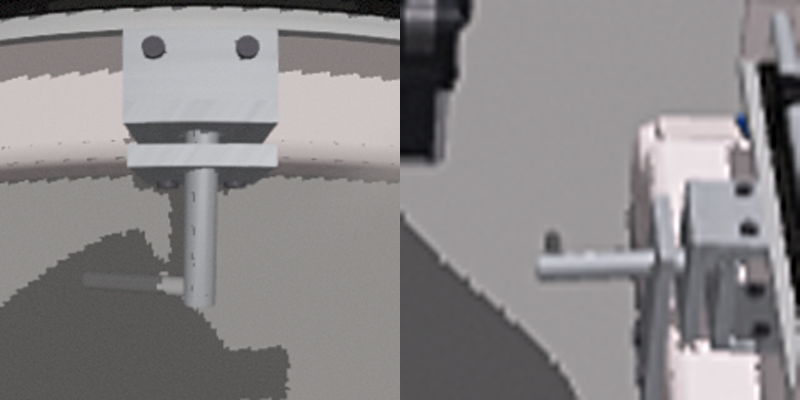

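View pics/w21.png

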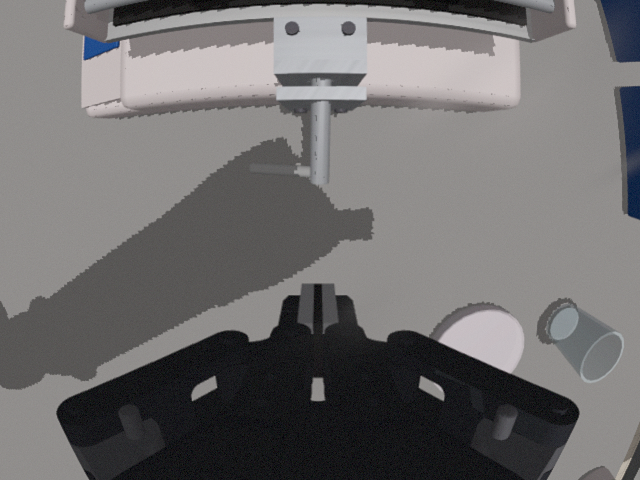

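Request:
jog_arm:
  rows:
    - {"xyz": [0,0.16,1.5],"delta_rot": [0,0,-0.1],"fingers": 1}
    - {"xyz": [0,0.16,3.5],"delta_rot": [0,0,-0.1],"fingers": 1}
    - {"xyz": [0.5,0.16,5],"delta_rot": [0,0,-0.1],"fingers": 1}
    - {"xyz": [1.5,0.16,5.2],"delta_rot": [0,0,-0.1],"fingers": 1}
    - {"xyz": [2,0.16,5.2],"delta_rot": [0,0,-0.1],"fingers": 1}

```text
clock: 18.07
tcp_pos: [0.5643, 0.059, 0.0775]
orientation: [-2.436, -1.979, 0.006]
contact_force: [0.3, 1.1, 0.5]
grip_width: 0.0004
```

```bash
python3 look2.py 22
```

```text
clock 18.07 tcp [0.5643 0.059  0.0775] | shift cm [-1.59  0.03 -0.8 ] turn [-0.3  0.1  0.2] F [0.3 1.1 0.5] w 0.0004
clock 18.22 tcp [0.5655 0.0582 0.0793] | shift cm [-1.53 -0.1  -0.63] turn [-0.1  0.1  0.2] F [ 0.1 -0.5 -0.5] w -0.0
bracket_hole 0.94 [317.7 155.6] [0.5792 0.1186 0.09  ]
```

View pics/w22.png

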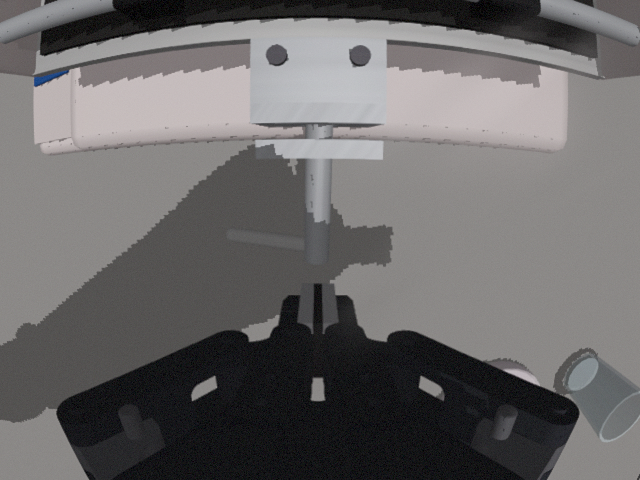

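View pics/y22.png

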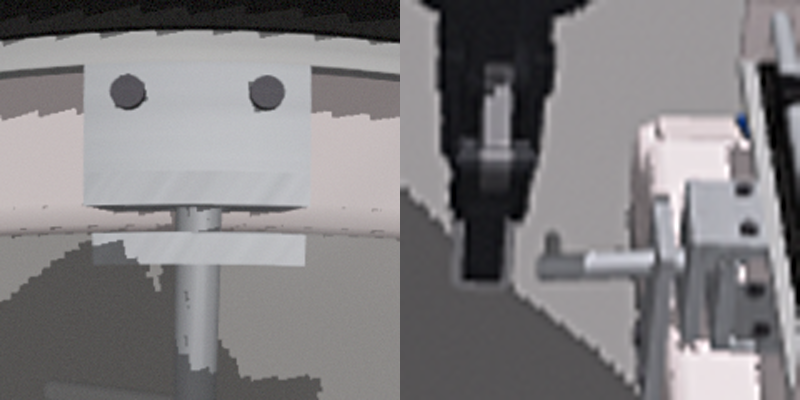

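Request:
jog_arm:
  rows:
    - {"xyz": [0.7,0,0],"delta_rot": [0,0,0],"fingers": 1}
    - {"xyz": [1.4,0,0],"delta_rot": [0,0,0],"fingers": 1}
    - {"xyz": [2.0,0,0],"delta_rot": [0,0,0],"fingers": 1}
    - {"xyz": [2.5,0,0],"delta_rot": [0,0,0],"fingers": 1}
    - {"xyz": [2.7,0,0],"delta_rot": [0,0,0],"fingers": 1}

```text
clock: 18.73
tcp_pos: [0.5711, 0.0847, 0.0793]
orientation: [-2.438, -1.981, 0.002]
contact_force: [-0.3, 0.6, 0.3]
grip_width: 0.0003
```

```bash
python3 look2.py 23
```

```text
clock 18.73 tcp [0.5711 0.0847 0.0793] | shift cm [-4.24 -0.1  -0.62] turn [-0.1  0.1  0.2] F [-0.3  0.6  0.3] w 0.0003
clock 18.88 tcp [0.5708 0.0833 0.0791] | shift cm [-4.1  -0.1  -0.64] turn [-0.1  0.1  0.1] F [-0.2  0.1 -0.1] w 0.0001
bracket_hole 0.82 [316.5 222.3] [0.5794 0.1198 0.09  ]
```

View pics/w23.png

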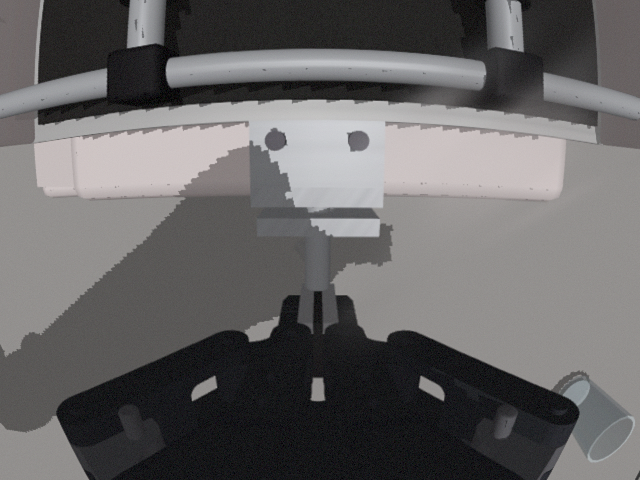

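View pics/y23.png

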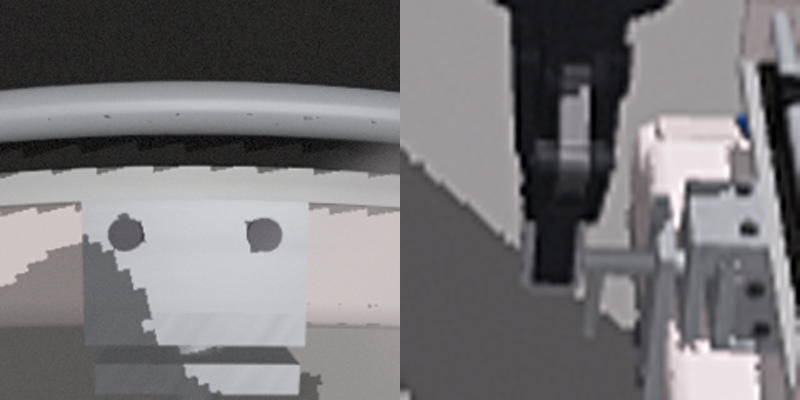

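Request:
jog_arm:
  rows:
    - {"xyz": [0.5,0,0],"delta_rot": [0,0,0],"fingers": 1}
    - {"xyz": [1.0,0,0],"delta_rot": [0,0,0],"fingers": 1}
    - {"xyz": [1.3,0,0],"delta_rot": [0,0,0],"fingers": 1}
    - {"xyz": [1.5,0,0],"delta_rot": [0,0,0],"fingers": 1}
    - {"xyz": [1.5,0,0],"delta_rot": [0,0,0],"fingers": 1}

```text
clock: 19.4
tcp_pos: [0.574, 0.0984, 0.0791]
orientation: [2.439, 1.98, -0.003]
contact_force: [0.4, -0.7, -0.7]
grip_width: 0.0001
```

```bash
python3 look2.py 24
```

```text
clock 19.4 tcp [0.574  0.0984 0.0791] | shift cm [-5.64 -0.1  -0.64] turn [-0.1  0.1  0.1] F [ 0.4 -0.7 -0.7] w 0.0001
clock 19.55 tcp [0.5739 0.0973 0.079 ] | shift cm [-5.53 -0.1  -0.65] turn [-0.1  0.1  0.1] F [ 0.3 -0.4 -0.2] w -0.0
bracket_hole 0.81 [313.7 259.5] [0.5785 0.1198 0.09  ]
```

View pics/w24.png

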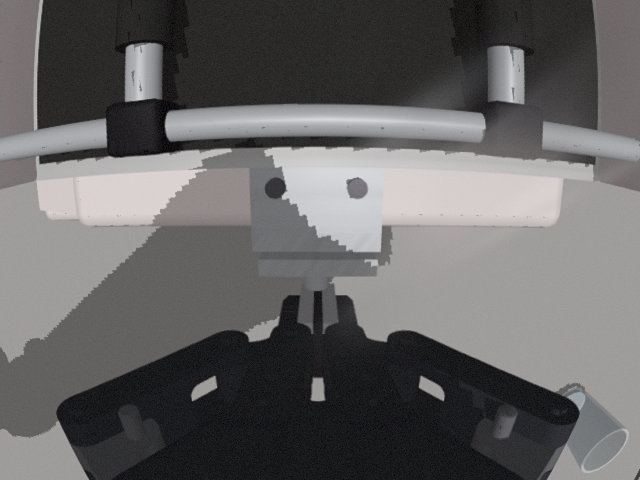

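View pics/y24.png

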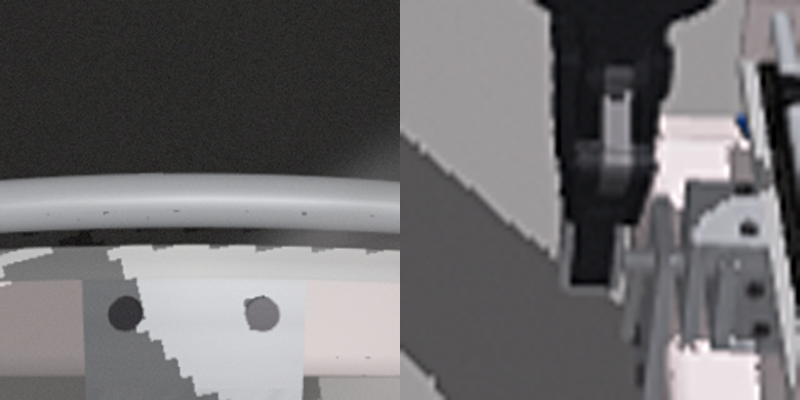

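Request:
jog_arm:
  rows:
    - {"xyz": [0.1,0,0],"delta_rot": [0,0,0],"fingers": 1}
    - {"xyz": [0.2,0,0],"delta_rot": [0,0,0],"fingers": 1}
    - {"xyz": [0.3,0,0],"delta_rot": [0,0,0],"fingers": 1}
    - {"xyz": [0.35,0,0],"delta_rot": [0,0,0],"fingers": 1}
    - {"xyz": [0.35,0,0],"delta_rot": [0,0,0],"fingers": 1}

```text
clock: 20.07
tcp_pos: [0.5746, 0.1009, 0.079]
orientation: [2.44, 1.978, -0.004]
contact_force: [-0.8, 0.2, 0.1]
grip_width: 0.0001
```

Request:
jog_arm:
  rows:
    - {"xyz": [0.1,0,0],"delta_rot": [0,0,0],"fingers": 1}
    - {"xyz": [0.2,0,0],"delta_rot": [0,0,0],"fingers": 1}
    - {"xyz": [0.2,0,0],"delta_rot": [0,0,0],"fingers": 1}
    - {"xyz": [0.2,0,0],"delta_rot": [0,0,0],"fingers": 1}
    - {"xyz": [0.2,0,0],"delta_rot": [0,0,0],"fingers": 1}

```text
clock: 20.48
tcp_pos: [0.5748, 0.1014, 0.0789]
orientation: [2.441, 1.976, -0.007]
contact_force: [-1.5, -5.0, 2.7]
grip_width: 0.0002
```

```bash
python3 look2.py 25
python3 - <<'E'
import cv2
w=cv2.imread("pics/w25.png")
cv2.imwrite("pics/w25z.png",cv2.resize(w[240:320,250:390],(700,400),interpolation=cv2.INTER_CUBIC))
E
```

```text
clock 20.48 tcp [0.5748 0.1014 0.0789] | shift cm [-5.95 -0.11 -0.65] turn [-0.1  0.2  0. ] F [-1.5 -5.   2.7] w 0.0002
clock 20.63 tcp [0.5748 0.1014 0.0789] | shift cm [-5.95 -0.11 -0.65] turn [-0.1  0.2  0. ] F [-1.  -5.8  2.5] w -0.0002
```

View pics/w25z.png

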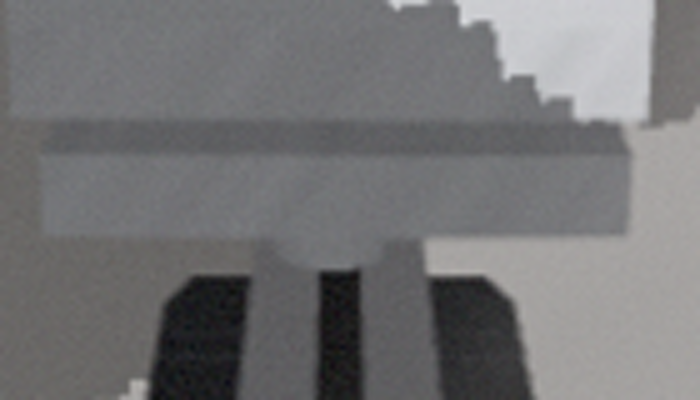

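View pics/y25.png

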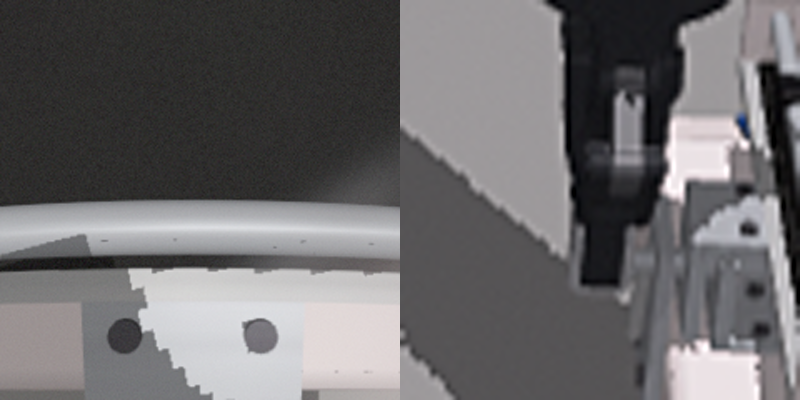

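Request:
jog_arm:
  rows:
    - {"xyz": [0.15,0,0],"delta_rot": [0,0,0],"fingers": 1}
    - {"xyz": [0.3,0,0],"delta_rot": [0,0,0],"fingers": 1}
    - {"xyz": [0.3,0,0],"delta_rot": [0,0,0],"fingers": 1}
    - {"xyz": [0.3,0,0],"delta_rot": [0,0,0],"fingers": 1}
    - {"xyz": [0.3,0,0],"delta_rot": [0,0,0],"fingers": 1}

```text
clock: 21.15
tcp_pos: [0.5749, 0.1014, 0.0787]
orientation: [2.441, 1.973, -0.012]
contact_force: [-2.3, -8.5, 3.5]
grip_width: -0.0001
```

Request:
jog_arm:
  rows:
    - {"xyz": [-1,0,0],"delta_rot": [0,0,0],"fingers": 1}
    - {"xyz": [-3,0,0],"delta_rot": [0,0,0],"fingers": 1}
    - {"xyz": [-6,0,-2],"delta_rot": [0,0,0],"fingers": 1}
    - {"xyz": [-9,0,-4],"delta_rot": [0,0,0],"fingers": 1}
    - {"xyz": [-9.5,0,-5],"delta_rot": [0,0,0],"fingers": 1}

```text
clock: 21.57
tcp_pos: [0.5551, 0.0032, 0.1309]
orientation: [2.445, 1.964, -0.013]
contact_force: [1.0, -0.7, -0.5]
grip_width: -0.0006
```

```bash
python3 look2.py 26; python3 rect.py top pics/top26.png pics/r26.png
python3 - <<'E'
import cv2,numpy as np
w=cv2.imread("pics/w26.png");s=cv2.imread("pics/scene26.png")
a=cv2.resize(w[0:200,220:420],(400,400),interpolation=cv2.INTER_CUBIC)
b=cv2.resize(s[190:240,380:430],(400,400),interpolation=cv2.INTER_CUBIC)
cv2.imwrite("pics/q26.png",np.hstack([a,b]))
E
```

```text
clock 21.57 tcp [0.5551 0.0032 0.1309] | shift cm [ 4.11 -0.25  4.49] turn [-0.1  0.5 -0.5] F [ 1.  -0.7 -0.5] w -0.0006
clock 21.72 tcp [0.556  0.0091 0.1302] | shift cm [ 3.49 -0.2   4.44] turn [-0.   0.3 -0.2] F [0.2 0.5 0.1] w 0.0004
bracket_hole 0.87 [309.5  43. ] [0.5786 0.1195 0.09  ]
```

View pics/q26.png

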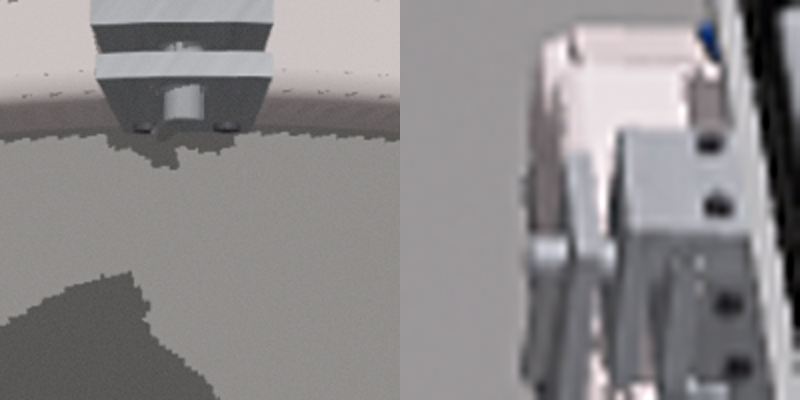

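View pics/r26.png

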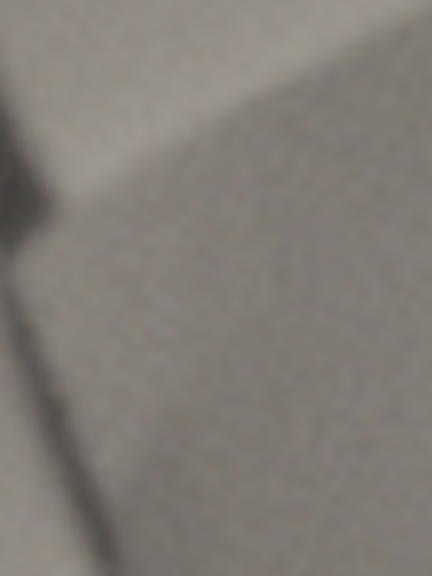

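View pics/scene26.png

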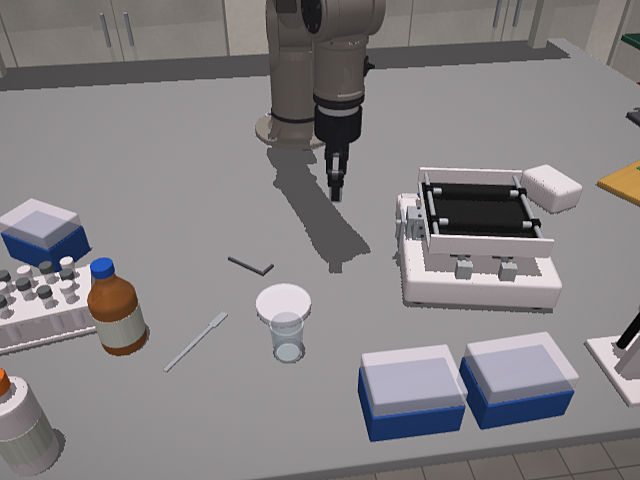

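Run:
```python
import cv2,numpy as np
w=cv2.imread("pics/w26.png")
cv2.imwrite("pics/q26b.png",cv2.resize(w[20:90,260:360],(800,560),interpolation=cv2.INTER_CUBIC))
```

```text
(no output)
```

View pics/q26b.png

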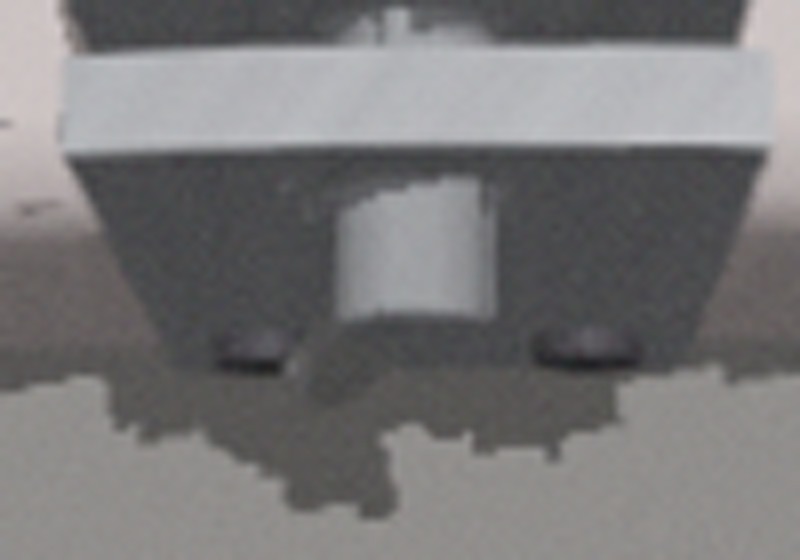

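Run:
```python
from bench import r,imaging
from h import *
o=r.get_obs();ci=imaging.camera_info("wrist");M=R.from_rotvec(o["orientation"])
T=lambda p,z:(M.inv().apply(atz(ci,p,z,rayf)-o["tcp_pos"])*1e3).round(2)
print("face",T((311.9,38.5),.105),"tail",[T((311.9,59.4),z) for z in (.0925,.0938,.095)])
print("tail sides",T((260+337/8,50),.089),T((260+497/8,50),.089),"plate ends",T((260+65/8,39),.105),T((260+770/8,38.5),.105))
print(o["clock"],o["qvel"].round(3))
```

```text
face [112.24  -1.14  23.14] tail [array([105.09,  -1.32,  35.69]), array([104.82,  -1.3 ,  34.39]), array([104.56,  -1.29,  33.19])]
tail sides [110.7   -6.06  39.17] [110.64   3.52  39.14] plate ends [112.55 -20.44  23.2 ] [112.53  18.33  23.08]
21.8167 [-0.012  0.012  0.     0.003  0.001  0.007  0.002]
```

Run:
```python
from bench import r
print(r.hand_in())
```

```text
the job is handed in; nothing more can be done
None
```

The platform is locked: the pin goes through bracket, tab and bracket from the outside and is pressed home. I handed the job in at about 22 s; `hand_in` gave no verdict.

- **Platform:** I pushed it about 22 mm, until the tab's edges were flush with the bracket plates in the rectified top view. I could not repeat that view at the end, because the arm hid the bracket from the top camera. In the side and wrist pictures the pin now runs through the tab's hole, which keeps the platform within about 2.5 mm.
- **Pin:** I gripped it at the shank, threaded it through the holes with no noticeable force, let go and pushed on its tail with shut fingers. It stopped dead at about 9 N.
- **Grip:** The opening read only about 7 mm on the 10 mm shank, so I set the pin down once and took it again lower. The reading stayed the same, but the pin held.
- **Last checks:** The tail stands 7.4–7.7 mm out of the outer plate, against 8 mm expected when home. The handle hangs down against the bracket. The arm was clear of everything, with no contact force.
- **Other things on the bench:** In the last scene picture the hex key, beaker, bottle, dish and scoop look where they were at the start. I judged that by eye and did not measure it.

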